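Reload the spring-loaded tin dispenser

TASK

Reload the spring-loaded tin dispenser on the worktop: swing its splash guard right back out of the way, then lay every small round tin that is out on the worktop flat in the dispenser's mouth, one after another, and push each one straight down against the spring until it has snapped in under the three catches and stays there. When all the tins are in, tilt the splash guard forward again to 45 degrees, half-way between level and upright, and leave it standing there by itself; do not disturb the two mugs.

Things in the scene. Friction and masses are not known exactly. Their poses are not given: they have to be found in the camera images.
- mouth (a point): Centre of the dispenser's round mouth, level with the flat undersides of its three catches, 118 mm above the worktop. x points to the back (towards the guard's hinge), y to the left, z up. The dispenser is fixed. A tin pushed down until its top is 3 mm or more below this point snaps under the catches; the spring then holds its top up level with this point.
- platform (a joint): How far the black sprung platform (62 mm across) has sunk, in m: 0 = empty, its top level with the mouth point; 0.016 more for each tin that is in; stop at 0.104, so there is room for six tins. The spring pushes up with about 3 N when empty and 60 N/m more as it sinks.
- guard (a joint): Angle of the splash guard in rad: 0 = level, lying over the mouth towards the front; 0.785 = 45 degrees; 1.571 = upright; 2.0 = stop, leaning back. A stiff friction hinge (about 0.22 N m): the guard stays where it is left.
- guard_hinge (a point): Middle of the guard's hinge axis, 80 mm behind the dispenser's axis and 155 mm above the worktop. Axes as for the mouth: the hinge axis runs along y. The guard is a clear panel 105 mm long, 96 mm wide and 4 mm thick with an aluminium edge strip.
- guard_bar (a point): Middle of the guard's grab bar: round, aluminium, 8 mm thick, 68 mm long between bends, parallel to the hinge axis and 144 mm from it, in the panel's plane, 33 mm clear of the panel's free edge, on two arms at its ends. It can turn between gripping fingers. At guard angle a it is 144*cos(a) mm in front of the hinge and 144*sin(a) mm above it.
- mug_a: White mug standing behind the work, right of the middle; origin at the centre of its underside; 98 x 128 x 90 mm. Leave it alone.
- mug_b: Second white mug, to the right of the first; origin at the centre of its underside; 98 x 128 x 88 mm. Leave it alone.
- tin1_mid (a point): Round flat lidded metal tin, 64 mm across and 16 mm high, about 80 g, lying on the worktop, with a 3 mm chamfer round its lower edge; the point is its centre, half-way up, z up. Four to six such tins are out; the state gives None for those that are absent.
- tin2_mid (a point): Round flat lidded metal tin, 64 mm across and 16 mm high, about 80 g, lying on the worktop; same as tin1; the point is its centre, half-way up, z up.
- tin3_mid (a point): Round flat lidded metal tin, 64 mm across and 16 mm high, about 80 g, lying on the worktop; same as tin1; the point is its centre, half-way up, z up.
- tin4_mid (a point): Round flat lidded metal tin, 64 mm across and 16 mm high, about 80 g, lying on the worktop; same as tin1; the point is its centre, half-way up, z up.
- tin5_mid (a point): Round flat lidded metal tin, 64 mm across and 16 mm high, about 80 g, lying on the worktop; same as tin1; the point is its centre, half-way up, z up.
- foot (a point): On the dispenser's axis, top of its grey foot (205 x 126 x 10 mm, from 79 mm in front of the axis to 127 mm behind it, so 63 mm to each side). On it stands an open cage of six upright steel rods round the axis, clear inner diameter 67 mm, rod tops 9 mm above the mouth point; tins lie in it as a pile on the platform.
- cage_top (a point): On the axis, 12 mm above the mouth point, level with the tops of the catches: three white catches, 120 degrees apart, sprung inwards, sloping on top, flat below. They reach in to 28 mm from the axis and can slide out 8 mm. Fingers that go down between them must be under 50 mm wide. Their grey housings reach 54 mm out from the axis. Nothing fixed is higher here.
- rest (a point): Where the centre of a tin comes to rest, flat and centred on the slopes of the catches, when it is laid in the mouth and let go: 13 mm above the mouth point. From there, pressing in the middle of its lid, it takes 10 to 15 N to part the catches and 2 to 7 N after that. With six tins the platform meets its stop when the last lid is 8 mm below the mouth point.
- tin6_mid (a point): Round flat lidded metal tin, 64 mm across and 16 mm high, about 80 g, lying on the worktop; same as tin1; the point is its centre, half-way up, z up.
Things that resemble listed ones, but are neither listed nor needed, are in the scene too. What is shaped like the part that bears tin4_mid but brown or orange is not meant.

How it is judged:
By the outcome, as a careful person would: the job done as asked, in the order asked, and still so for the second after the job is handed in, with the robot touching nothing.
Of tin1, tin2, tin3, tin4, tin5, tin6 only 4 to 6 are there at a start; the rules pass over those that are not, and their reading is None.
At some moment in a run one of tin1, tin2, tin3, tin4, tin5, tin6 may be knocked a few centimetres aside while the robot is not near it.
Once in a run the grip may slacken for a moment while it holds something.
It also fails if it takes over 210 s, if anything falls off the work surface, if the arm or the gripper's body presses on something with over 40 N, if the wrist force passes 120 N, or if a joint passes its speed limit or range.

ROBOT

A 7-joint arm with a two-finger parallel gripper is mounted at the origin on a cart in front of the work surface, level with it; the furniture and walls round the work are solid. World frame = base frame: x ahead of the robot, y to its left, z up, the work surface at z = 0. Lengths are in m, angles in rad, forces in N, time in s.
With the tool pointing down it reaches from about 0.425 to 1.025 m from the base axis. Payload 9.4 kg.
Tool frame: the origin (TCP) lies at the very end of the fingers, on their centre line; the grasp point (between the pads) lies 19 mm behind it (bot.grip_depth is the distance from the TCP to the grasp point, in m); z points along the fingers, y is the direction in which the jaws open and shut (so a half turn about z gives the same grasp; the last joint's range is limited). The gripper opens to 85 mm and grips with 20 to 120 N. Pads are 22 mm wide; open, the fingers measure 114 mm over their backs; the gripper's body (76 mm by 85 mm) begins 54 mm behind the grasp point. The pads swing forward as they close: fully open they stand 13 mm farther back than shut.
Start: joints at [-1.3, 0.599, -0.003, 1.599, 0.002, 0.943, -0.08], TCP at [0.247, 0.682, 0.231] pointing down, gripper open.
Joint ranges: [-2.57, 2.57], [-0.35, 1.97], [-1.29, 1.29], [0.11, 2.56], [-1.05, 4.19], [0.11, 1.86], [-2.63, 2.63]. Speed limits (rad/s): [2.22, 2.22, 3.01, 3.01, 3.14, 3.14, 3.14].

INTERFACE

Orientations are given as [roll, pitch, yaw] about the fixed x, y, z axes, in that order (R = Rz(yaw) Ry(pitch) Rx(roll)).
In Python, from plant import bot gives the robot as it stands. The module is installed in compiled form; this text tells all that it offers.
- The arm moves only by the tool servo_tool, never from a script. Its argument "motion" is a list of rows, each an object with "xyz": the shift along the tool's x, y, z in m, a list of three; "twist": the turn about the tool's z in degrees. In form: [{"xyz": [x, y, z], "twist": twist}, ...]. A call has 1 to 12 rows; each row shifts and turns the pose as measured when the row begins, along the tool's axes as they then stand; what a row does not reach is not made up. A row lasts 1/8 s, in which the tool goes at most 62.5 mm and 10.7 degrees, less where a joint would pass 70% of its speed; a pose out of reach is approached as far as the arm can. A call with a gripper value outside its range is refused whole. "grip" is the opening in per cent of the stroke, from 0 (shut) to 100 (fully open), set as the call begins (left out, the last holds). The fingers move at their own pace and stop on an object; "newtons" is the grip in N (left out, the last holds). Time passes only in rows, so rows that do not move let the fingers close. It gives the time, the measured TCP pose, the force and the opening at its end, in the units of the state.
- bot.get_obs(): the state, without advancing time (a new reading comes with each control period).
- bot.get_image(name): name is "side" or "top"; returns the picture (384x512x3 uint8, red, green, blue); there is no depth.
- bot.camera_info(name): a dict with "fx", "fy", "cx", "cy" (pixels), "dist_coeffs" ([k1, k2, p1, p2, k3] as OpenCV has them; the pictures are not rectified), "origin" and "attitude" of the camera in the world. Camera axes: x right, y up, looking along -z (the intrinsics and any distortion apply to the point x, -y, -z); pixel columns grow to the right and rows downward; lengths in m; the calibration is good to about 2 mm. A picture is of the moment at which its call begins. camera_info takes no time and is no camera call.
- bot.finish_job(): hands the job in, once; it reports no verdict.
Trained networks look in the newest picture that a camera, given by its name, has taken for a name from the list of things; names that differ only in an ending like _2 or _b are one class to them, and where a whole thing is asked for, a point or a joint stands for the part that bears it (a point fixed in the world has none). Each returns a list of dicts, best first, with "confidence" (0 to 1); they miss things now and then, are a little off and sometimes report something else, mostly with a low value. They report only what shows in the picture. A call takes as long as a camera call. They do not tell look-alikes from the thing itself.
- bot.masks_of(label, camera): "region" (384x512 bool, what is visible of it).
- bot.pinpoint(label, camera): "position" ([x, y, z] in m, in the coordinates of the camera as it stood for that picture, good to about 4 mm: a listed point, or the origin of a listed thing).
The state is a dict: "time": time; "joint_positions": joint angles; "qvel": joint speeds; "effort": joint torques, N m; "tool_pos": TCP position; "eef_rot": TCP orientation; "contact_force": force on the tool from outside, world axes, zero at the start; "ft_torque": the same for the moment, N m; "width": finger opening in m.
Only numpy, scipy, OpenCV 4.12 (cv2) and the standard library are available. Lean on these libraries where they do the work, as an engineer would, in place of code of your own. Each camera call takes 0.05 s, during which the arm holds its last target.

## Working session

There is one attempt and no reset: what is moved stays moved. The work goes in short steps, Python scripts to look and compute and a tool call to move; the robot and the scene stay as the last step left them, time stands still between calls to the robot, and variables do not carry over. Pictures are saved under pics/ and viewed, and the job is handed in when it is done.

Besides the shell and the picture viewer there is one more tool, called after "Emit:" in YAML: its name, and indented under it one key for each argument. servo_tool: Moves the arm, as the interface text tells. Its arguments: {"type":"object","properties":{"motion":{"type":"array"},"grip":{"type":"number"},"newtons":{"type":"number"}},"required":["motion"]}

```bash
mkdir -p pics; ls; python3 - <<'E'
from plant import bot
import cv2,numpy as np
print(bot.get_obs())
for c in ("side","top"):
    print(c,bot.camera_info(c))
    im=bot.get_image(c); cv2.imwrite(f"pics/{c}0.png",cv2.resize(im[:,:,::-1],(800,600),interpolation=cv2.INTER_CUBIC))
E
```

```text
pics
{'time': 0.0, 'joint_positions': array([-1.29973595,  0.60013628, -0.00251333,  1.60015136,  0.00176125,
        0.94287149, -0.07982151]), 'qvel': array([-1.27295482e-03,  1.72348857e-03, -9.15966418e-06, -5.76882221e-04,
       -9.71257952e-04,  1.89002640e-03,  7.18679617e-04]), 'effort': array([ 3.61185621e-04, -7.76432920e+01,  1.56462539e+00, -2.58013916e+01,
        1.23234320e-02,  8.69509298e-03,  9.67668740e-06]), 'tool_pos': array([0.24693676, 0.68114406, 0.23040164]), 'eef_rot': array([-3.14003371e+00,  1.28971808e-04,  2.79382192e+00]), 'contact_force': array([ 0.01254026, -0.322005  ,  0.3657189 ]), 'ft_torque': array([ 0.05625341,  0.06669407, -0.01037755]), 'width': 0.08523374229976541}
side {'fx': 421.6378930142839, 'fy': 421.6378930142839, 'cx': 254.40026494331588, 'cy': 190.7976840709392, 'dist_coeffs': array([-0.01894979,  0.        ,  0.        ,  0.        ,  0.        ]), 'origin': array([ 0.62797492, -1.04773532,  0.61157671]), 'attitude': array([1.13635002, 0.00933234, 0.05277043])}
top {'fx': 412.27232884857506, 'fy': 412.27232884857506, 'cx': 261.3911685095571, 'cy': 187.88316798487506, 'dist_coeffs': array([-0.08968636,  0.        ,  0.        ,  0.        ,  0.        ]), 'origin': array([0.34783298, 0.0394531 , 1.16889067]), 'attitude': array([ 0.22327238,  0.00286548, -1.45446593])}
```

View pics/side0.png

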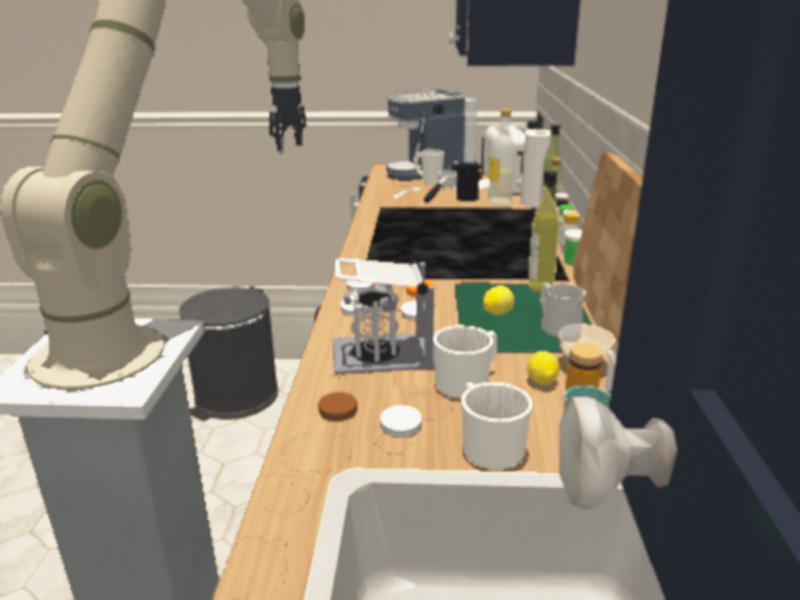

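View pics/top0.png

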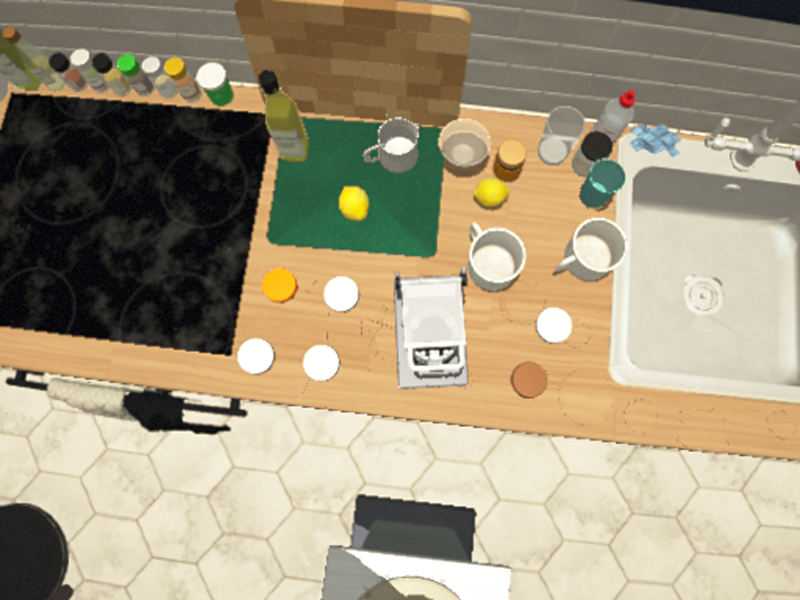

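The top picture (800x600 scale) shows white tins at (341,294), (255,356), (321,363) and (554,325). Look-alikes are orange at (279,285) and brown at (529,380). The dispenser is at (432,330) with its guard lying level, and the mugs are at (497,258) and (597,250).

```bash
cat > h.py <<'E'
from plant import bot
import cv2,numpy as np
from scipy.spatial.transform import Rotation as R
def cam(c):
    i=bot.camera_info(c); K=np.array([[i['fx'],0,i['cx']],[0,i['fy'],i['cy']],[0,0,1.]])
    return K,i['dist_coeffs'],np.array(i['origin']),R.from_euler('xyz',i['attitude']).as_matrix()
F=np.diag([1,-1,-1.])
def ray(c,u,v):
    K,d,o,A=cam(c); p=cv2.undistortPoints(np.array([[[u,v]]],float),K,d)[0,0]
    r=A@F@np.array([p[0],p[1],1.]); return o,r/np.linalg.norm(r)
def onplane(c,u,v,z):
    o,r=ray(c,u,v); return o+r*(z-o[2])/r[2]
def proj(c,P):
    K,d,o,A=cam(c); X=(F@A.T@(np.atleast_2d(P)-o).T).T
    return cv2.projectPoints(X,np.zeros(3),np.zeros(3),K,d)[0][:,0]
def tri(l):
    M=np.zeros((3,3));b=np.zeros(3)
    for c,u,v in l:
        o,r=ray(c,u,v);P=np.eye(3)-np.outer(r,r);M+=P;b+=P@o
    x=np.linalg.solve(M,b); return x,[np.linalg.norm((np.eye(3)-np.outer(ray(*q)[1],ray(*q)[1]))@(x-ray(*q)[0])) for q in l]
def toW(c,p):
    K,d,o,A=cam(c); return o+A@np.array(p)
def crop(c,box,name,im=None,s=None):
    im=bot.get_image(c) if im is None else im
    x0,y0,x1,y1=box; k=im[y0:y1,x0:x1,::-1]; s=s or min(800/(x1-x0),600/(y1-y0))
    cv2.imwrite(f"pics/{name}.png",cv2.resize(k,None,fx=s,fy=s,interpolation=cv2.INTER_CUBIC))
def tinblobs(c='top',im=None,show=True,z=0.016):
    im=bot.get_image(c) if im is None else im
    return im
E
python3 - <<'E'
from h import *
np.set_printoptions(precision=4,suppress=True)
for c in("top","side"):
    im=bot.get_image(c)
    for l in ("tin1_mid","mouth","guard_bar","guard_hinge","mug_a","rest","foot"):
        try:
            for r in bot.pinpoint(l,c): print(c,l,round(r['confidence'],2),toW(c,r['position']),proj(c,toW(c,r['position']))[0])
        except Exception as e: print(c,l,e)
    for r in bot.masks_of("tin1_mid",c):
        m=r['region'];ys,xs=np.nonzero(m)
        e=cv2.minEnclosingCircle(np.float32(np.c_[xs,ys])) 
        u,v=(xs.min()+xs.max())/2,(ys.min()+ys.max())/2
        print(c,'mask',round(r['confidence'],2),m.sum(),u,v,onplane(c,xs.mean(),ys.mean(),.013),im[m].mean(0))
crop('top',(140,150,400,270),'t1'); crop('side',(190,140,350,300),'s1')
E
```

```text
top tin1_mid 0.56 [ 0.5818 -0.2003  0.0101] [355.205  207.7566]
top guard_bar 0.76 [0.4629 0.0123 0.1783] [279.3489 233.9829]
top guard_bar 0.58 [ 0.6849 -0.0608 -0.0002] [309.6905 168.713 ]
top guard_hinge 0.97 [0.5996 0.0342 0.1574] [276.154  180.2445]
top guard_hinge 0.15 [ 0.7132 -0.2418  0.0041] [371.585  166.0884]
top mug_a 0.92 [ 0.7126 -0.2441  0.0039] [372.3216 166.3614]
top mug_a 0.58 [ 0.6864 -0.063  -0.0013] [310.4135 168.4304]
top rest 0.89 [0.5214 0.0234 0.133 ] [276.7687 212.6603]
top foot 0.85 [0.5247 0.0193 0.016 ] [276.9503 218.4344]
top mask 0.95 410 354.0 207.0 [ 0.5819 -0.1956  0.013 ] [250.5122 249.1439 245.1756]
side tin1_mid 0.72 [ 0.5776 -0.2014  0.0062] [254.4003 269.9331]
side mouth 0.64 [0.5213 0.0239 0.1176] [238.2318 189.2663]
side guard_bar 0.77 [0.4614 0.0096 0.1761] [215.3438 171.6545]
side guard_bar 0.61 [0.5203 0.0182 0.1258] [237.6128 187.4258]
side guard_hinge 0.57 [0.5996 0.0351 0.1541] [266.2446 176.0461]
side mug_a 0.71 [ 0.7107 -0.2382 -0.0074] [310.1973 285.2824]
side mug_a 0.61 [ 0.6898 -0.0654 -0.0042] [298.2861 244.5421]
side rest 0.68 [0.5239 0.0189 0.1237] [238.957  188.0387]
side rest 0.36 [0.4682 0.2106 0.0027] [228.1269 196.9832]
side foot 0.8 [0.5198 0.0231 0.0076] [238.6631 223.6435]
side mask 0.83 384 257.0 268.5 [ 0.5832 -0.2056  0.013 ] [228.8854 227.5573 224.2839]
```

View pics/t1.png

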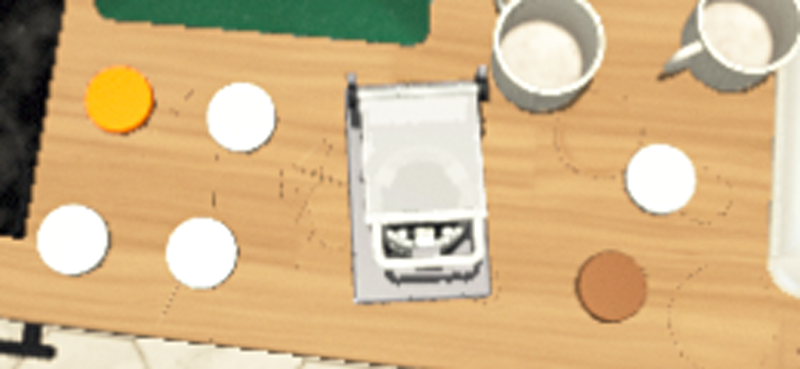

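View pics/s1.png

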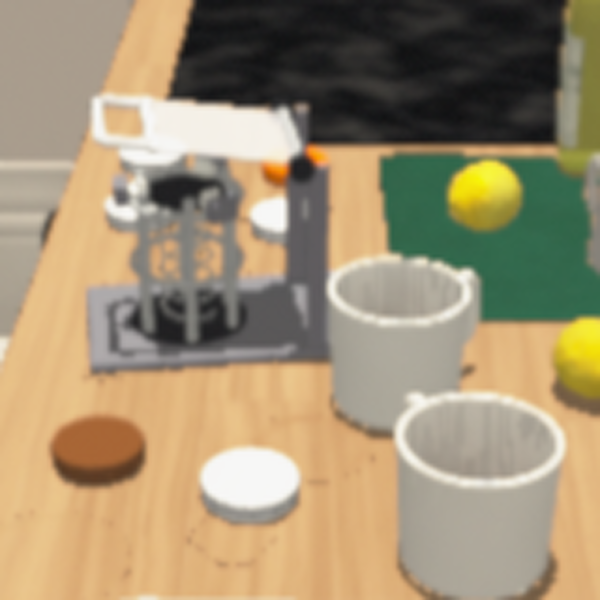

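Four white tins are present, in the crop at (241,117), (73,240), (201,253) and (661,179). The orange (119,99) and brown (611,286) ones are rejected by colour. The guard lies about 9° above level over the cage. Next I measure the dispenser yaw and tin positions by colour.

```bash
cat >> h.py <<'E'
def tins(c='top',im=None,z=.016,amin=150,amax=900):
    im=bot.get_image(c) if im is None else im
    mn=im.min(2).astype(int);mx=im.max(2).astype(int)
    m=((mn>(205 if c=='top' else 170))&(mx-mn<30)).astype(np.uint8)
    n,l,s,ce=cv2.connectedComponentsWithStats(m)
    out=[]
    for i in range(1,n):
        if amin<s[i,4]<amax and .6<s[i,2]/s[i,3]<2.2: out.append((ce[i].round(1),s[i,4],onplane(c,*ce[i],z).round(4)))
    return out
E
python3 - <<'E'
from h import *
np.set_printoptions(precision=4,suppress=True)
for c in('top','side'):
    print(c)
    for t in tins(c): print(t)
a=onplane('top',255.7,248.1,.01);b=onplane('top',299.6,245.5,.01);print(a,b,np.degrees(np.arctan2(*(a-b)[:2]))  )
crop('side',(200,160,300,240),'s2');crop('side',(220,60,360,180),'s3')
E
```

```text
top
(array([134.5,  48. ]), np.int32(216), array([1.0136, 0.5265, 0.016 ]))
(array([315.9, 166.2]), np.int32(567), array([ 0.69  , -0.0767,  0.016 ]))
(array([217.9, 187.6]), np.int32(372), array([0.5939, 0.1974, 0.016 ]))
(array([448.2, 188.9]), np.int32(379), array([ 0.6673, -0.4686,  0.016 ]))
(array([354.3, 207.5]), np.int32(381), array([ 0.5809, -0.1963,  0.016 ]))
(array([163. , 227.4]), np.int32(394), array([0.4618, 0.3359, 0.016 ]))
(array([205. , 231.7]), np.int32(400), array([0.464 , 0.2159, 0.016 ]))
(array([220. , 272.4]), np.int32(377), array([0.3573, 0.1585, 0.016 ]))
(array([295.9, 280.2]), np.int32(390), array([ 0.3607, -0.0509,  0.016 ]))
(array([249.8, 296.1]), np.int32(813), array([0.3038, 0.0694, 0.016 ]))
(array([371.3, 290.6]), np.int32(471), array([ 0.3553, -0.2599,  0.016 ]))
(array([335.5, 300.7]), np.int32(801), array([ 0.3179, -0.1638,  0.016 ]))
(array([208.8, 295.9]), np.int32(514), array([0.2907, 0.1804, 0.016 ]))
(array([137.2, 300.8]), np.int32(214), array([0.2528, 0.3744, 0.016 ]))
(array([175. , 315.5]), np.int32(199), array([0.2277, 0.2647, 0.016 ]))
side
(array([240.6, 176.5]), np.int32(742), array([0.4981, 0.3548, 0.016 ]))
(array([182.9, 237.6]), np.int32(179), array([ 0.3763, -0.0742,  0.016 ]))
(array([315.4, 256.9]), np.int32(316), array([ 0.7282, -0.1541,  0.016 ]))
(array([378.3, 266.6]), np.int32(340), array([ 0.8764, -0.19  ,  0.016 ]))
(array([256.2, 267.3]), np.int32(335), array([ 0.5823, -0.2044,  0.016 ]))
(array([400.6, 278.7]), np.int32(189), array([ 0.9175, -0.2366,  0.016 ]))
[0.4355 0.0691 0.01  ] [ 0.4568 -0.0522  0.01  ] -9.97063266691444
```

View pics/s2.png

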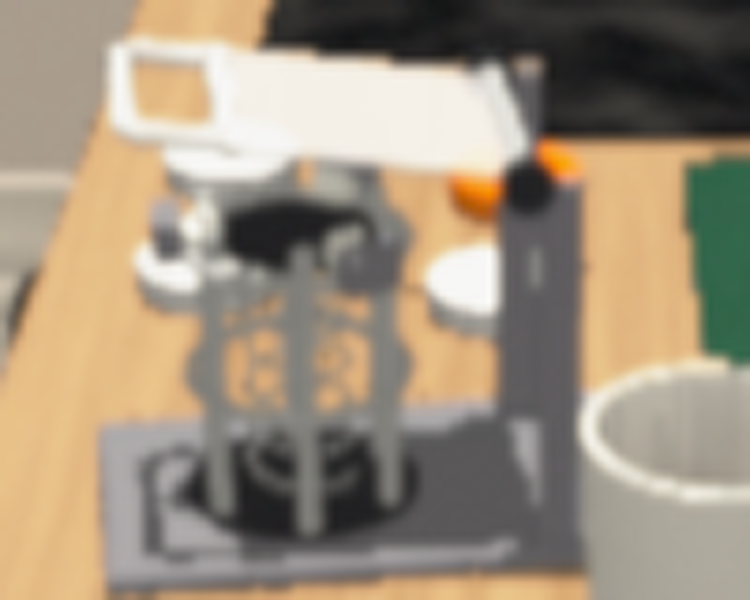

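View pics/s3.png

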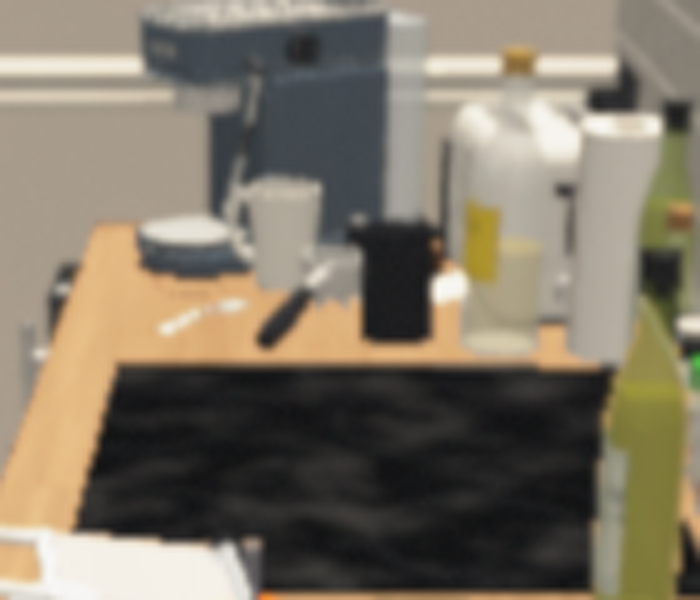

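Emit:
servo_tool:
  motion:
    - {"xyz": [0, 0, -0.008], "twist": 10}
    - {"xyz": [0, 0, -0.008], "twist": 10}
    - {"xyz": [0, 0, -0.008], "twist": 10}
    - {"xyz": [0, 0, -0.008], "twist": 10}
    - {"xyz": [0, 0, -0.008], "twist": 10}
    - {"xyz": [0, 0, -0.008], "twist": 10}
    - {"xyz": [0, 0, 0], "twist": 0}
  grip: 30
  newtons: 30

```text
time: 2.17
tool_pos: [0.247, 0.6814, 0.2805]
eef_rot: [-3.141, 0.0, 1.715]
contact_force: [-0.3, -0.7, -0.5]
width: 0.0258
```

```bash
cat >> h.py <<'E'
YAW=np.radians(9.5)
def st():
    o=bot.get_obs(); print('t',round(o['time'],2),'tcp',o['tool_pos'].round(4),'rot',np.degrees(o['eef_rot']).round(2),'F',np.array(o['contact_force']).round(1),'w',round(o['width'],4),'q7',o['joint_positions'][6].round(2)); return o
def go(x,y,z):
    o=st(); A=R.from_euler('xyz',o['eef_rot']).as_matrix(); d=A.T@(np.array([x,y,z])-o['tool_pos']); print('tool delta',d.round(4)); return d
E
python3 -c "
from h import *
go(.461,.011,.26)"
```

```text
t 2.17 tcp [0.247  0.6814 0.2805] rot [-1.7996e+02  1.0000e-02  9.8250e+01] F [-0.3 -0.7 -0.5] w 0.0258 q7 -0.98
tool delta [-0.6942  0.1156  0.0205]
```

Emit:
servo_tool:
  motion:
    - {"xyz": [-0.058, 0.0096, 0], "twist": -1.2}
    - {"xyz": [-0.058, 0.0096, 0], "twist": 0}
    - {"xyz": [-0.058, 0.0096, 0], "twist": 0}
    - {"xyz": [-0.058, 0.0096, 0], "twist": 0}
    - {"xyz": [-0.058, 0.0096, 0], "twist": 0}
    - {"xyz": [-0.058, 0.0096, 0], "twist": 0}
    - {"xyz": [-0.058, 0.0096, 0], "twist": 0}
    - {"xyz": [-0.058, 0.0096, 0], "twist": 0}
    - {"xyz": [-0.058, 0.0096, 0], "twist": 0}
    - {"xyz": [-0.058, 0.0096, 0], "twist": 0}
    - {"xyz": [-0.058, 0.0096, 0], "twist": 0}
    - {"xyz": [0, 0, 0], "twist": 0}

```text
time: 3.68
tool_pos: [0.4763, 0.0562, 0.2781]
eef_rot: [3.137, 0.002, 1.798]
contact_force: [-0.5, 0.4, -0.2]
width: 0.0258
```

```bash
python3 -c "
from h import *
go(.461,.011,.205)"
```

```text
t 3.67 tcp [0.4763 0.0562 0.2781] rot [1.7975e+02 1.1000e-01 1.0302e+02] F [-0.5  0.4 -0.2] w 0.0258 q7 0.18
tool delta [-0.0405 -0.0254  0.0731]
```

Emit:
servo_tool:
  motion:
    - {"xyz": [-0.02, -0.0125, 0.01], "twist": 3.5}
    - {"xyz": [-0.02, -0.0125, 0.02], "twist": 0}
    - {"xyz": [0, 0, 0.02], "twist": 0}
    - {"xyz": [0, 0, 0.02], "twist": 0}
    - {"xyz": [0, 0, 0], "twist": 0}

```text
time: 4.3
tool_pos: [0.4562, 0.0111, 0.2048]
eef_rot: [3.139, 0.002, 1.745]
contact_force: [0.2, -0.0, -0.1]
width: 0.0256
```

```bash
python3 - <<'E'
from h import *
go(.461,.011,.158)
for c in('top','side'):
    im=bot.get_image(c)
    for l in('guard_bar','guard_hinge'):
        for r in bot.pinpoint(l,c): print(c,l,round(r['confidence'],2),toW(c,r['position']).round(4))
    crop(c,(200,130,340,250) if c=='top' else (170,100,310,220),c+'3',im)
E
```

```text
t 4.3 tcp [0.4562 0.0111 0.2048] rot [1.7985e+02 9.0000e-02 1.0000e+02] F [ 0.2 -0.  -0.1] w 0.0256 q7 0.31
tool delta [-0.0008  0.0046  0.0468]
top guard_hinge 0.59 [0.5979 0.035  0.158 ]
side guard_bar 0.62 [0.4622 0.0072 0.1748]
side guard_hinge 0.81 [0.6018 0.0388 0.1543]
```

View pics/side3.png

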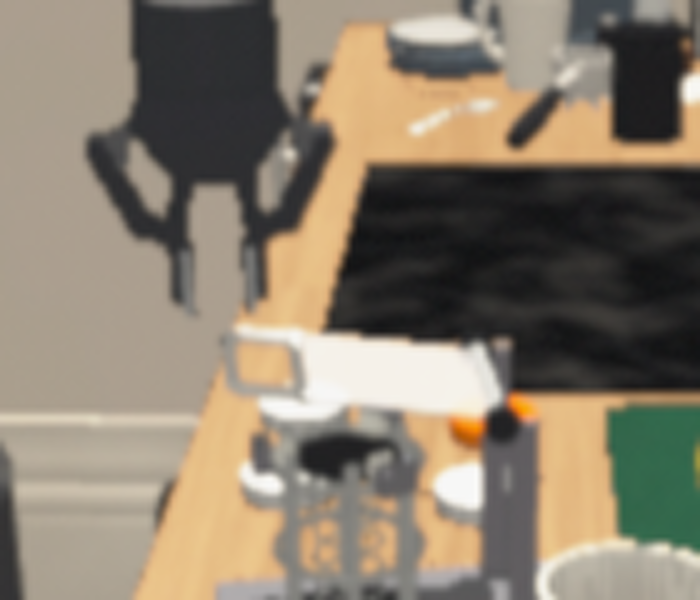

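View pics/top3.png

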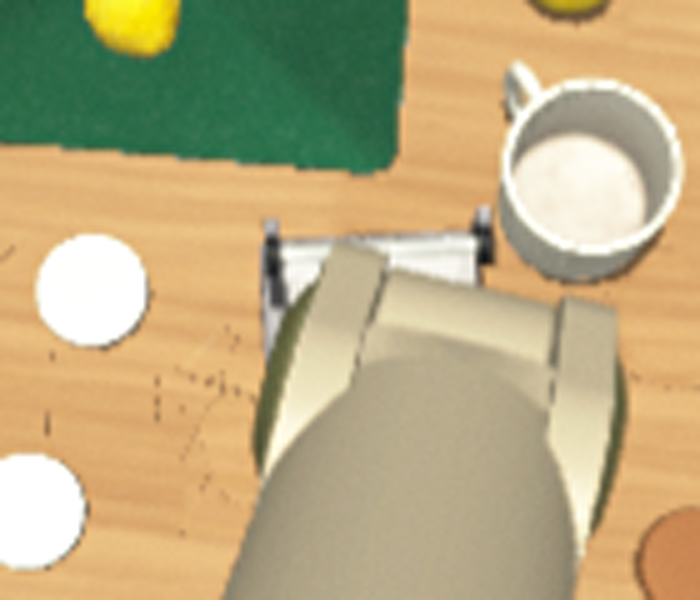

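```bash
python3 - <<'E'
from h import *
print(proj('side',bot.get_obs()['tool_pos']),proj('side',[.461,.011,.177]),proj('side',[.461,.011,.157]))
E
```

```text
[[213.65661343 160.95401597]] [[215.24988007 171.16001767]] [[215.60115533 177.90183535]]
```

Emit:
servo_tool:
  motion:
    - {"xyz": [0, 0.006, 0.01], "twist": 0}
    - {"xyz": [0, 0, 0.012], "twist": 0}
    - {"xyz": [0, 0, 0.012], "twist": 0}
    - {"xyz": [0, 0, 0.011], "twist": 0}
    - {"xyz": [0, 0, 0], "twist": 0}

```text
time: 5.22
tool_pos: [0.4649, 0.0126, 0.1584]
eef_rot: [3.134, 0.001, 1.745]
contact_force: [0.1, -0.5, 0.3]
width: 0.0257
```

Emit:
servo_tool:
  motion:
    - {"xyz": [0, 0, 0], "twist": 0}
    - {"xyz": [0, 0, 0], "twist": 0}
    - {"xyz": [0, 0, 0], "twist": 0}
    - {"xyz": [0, 0, 0], "twist": 0}
  grip: 0
  newtons: 30

```text
time: 5.72
tool_pos: [0.4615, 0.012, 0.158]
eef_rot: [3.141, 0.0, 1.744]
contact_force: [-2.4, -0.2, -2.0]
width: 0.0069
```

```bash
python3 - <<'E'
from h import *
st()
crop('side',(170,100,310,220),'s4')
E
```

```text
t 5.72 tcp [0.4615 0.012  0.158 ] rot [1.7995e+02 1.0000e-02 9.9940e+01] F [-2.4 -0.2 -2. ] w 0.0069 q7 0.37
```

View pics/s4.png

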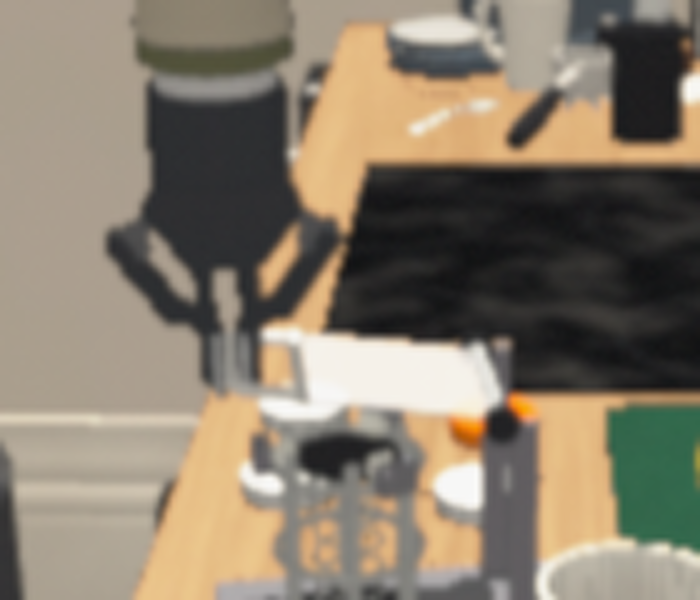

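Emit:
servo_tool:
  motion:
    - {"xyz": [0, 0.0048, -0.021], "twist": 0}
    - {"xyz": [0, 0.0079, -0.0201], "twist": 0}
    - {"xyz": [0, 0.0108, -0.0187], "twist": 0}
    - {"xyz": [0, 0.0135, -0.0168], "twist": 0}

```text
time: 6.28
tool_pos: [0.498, 0.018, 0.2361]
eef_rot: [-3.141, 0.001, 1.744]
contact_force: [2.6, 0.5, -8.1]
width: 0.0064
```

```bash
cat >> h.py <<'E'
HINGE=np.array([.6,.0352,.155])
def arc(atarget,n=None,r=.144):
    o=st(); A=R.from_euler('xyz',o['eef_rot']).as_matrix(); u=np.array([np.cos(np.radians(9.9)),np.sin(np.radians(9.9)),0])
    g=o['tool_pos']+A@[0,0,-.019]; d=g-HINGE; a=np.arctan2(d[2],-d@u); print('a',a.round(3),'r',np.hypot(d[2],d@u).round(4))
    for b in np.atleast_1d(atarget):
        t=HINGE+r*(-np.cos(b)*u+np.sin(b)*np.array([0,0,1])); print(b,(A.T@(t-g)).round(4)); g=t
E
python3 -c "
from h import *
arc([.9,1.05,1.2,1.35])"
```

```text
t 6.28 tcp [0.498  0.018  0.2361] rot [-1.7996e+02  6.0000e-02  9.9900e+01] F [ 2.6  0.5 -8.1] w 0.0064 q7 0.28
a 0.769 r 0.144
0.9 [-0.0006  0.0139 -0.0127]
1.05 [-0.      0.0179 -0.0121]
1.2 [-0.      0.0195 -0.0093]
1.35 [-0.      0.0206 -0.0063]
```

Radius matches 144 mm. Continuing the arc.

Emit:
servo_tool:
  motion:
    - {"xyz": [0, 0.0139, -0.0127], "twist": 0}
    - {"xyz": [0, 0.0179, -0.0121], "twist": 0}
    - {"xyz": [0, 0.0195, -0.0093], "twist": 0}
    - {"xyz": [0, 0.0206, -0.0063], "twist": 0}

```text
time: 6.78
tool_pos: [0.5679, 0.0299, 0.2793]
eef_rot: [-3.138, 0.0, 1.743]
contact_force: [-0.7, -1.7, -6.2]
width: 0.0069
```

```bash

python3 -c "
from h import *
arc([1.5,1.65,1.8,1.92])"
```

```text
t 6.78 tcp [0.5679 0.0299 0.2793] rot [-1.7977e+02  1.0000e-02  9.9880e+01] F [-0.7 -1.7 -6.2] w 0.0069 q7 0.26
a 1.348 r 0.1469
1.5 [-0.0002  0.0223 -0.0005]
1.65 [0.     0.0216 0.    ]
1.8 [0.     0.0213 0.0032]
1.92 [0.     0.0166 0.0049]
```

Emit:
servo_tool:
  motion:
    - {"xyz": [0, 0.0223, 0.001], "twist": 0}
    - {"xyz": [0, 0.0216, 0.001], "twist": 0}
    - {"xyz": [0, 0.0213, 0.004], "twist": 0}
    - {"xyz": [0, 0.0166, 0.0055], "twist": 0}
    - {"xyz": [0, 0, 0], "twist": 0}

```text
time: 7.4
tool_pos: [0.6546, 0.0444, 0.2731]
eef_rot: [3.137, -0.0, 1.744]
contact_force: [2.0, -0.8, -0.1]
width: 0.0065
```

```bash

python3 -c "
from h import *
arc([1.92,1.97])
crop('side',(170,60,350,195),'s5')"
```

```text
t 7.4 tcp [0.6546 0.0444 0.2731] rot [ 1.7971e+02 -3.0000e-02  9.9910e+01] F [ 2.  -0.8 -0.1] w 0.0065 q7 0.27
a 1.954 r 0.1478
1.92 [ 0.0003 -0.006   0.0018]
1.97 [-0.      0.0067  0.0027]
```

View pics/s5.png

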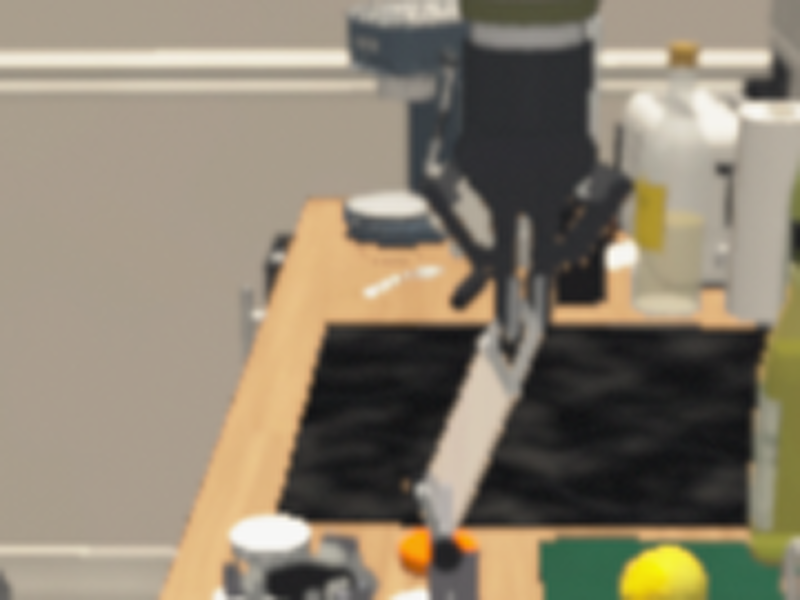

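Emit:
servo_tool:
  motion:
    - {"xyz": [0, 0, 0], "twist": 0}
    - {"xyz": [0, 0, 0], "twist": 0}
    - {"xyz": [0, 0, -0.015], "twist": 0}
    - {"xyz": [0, 0, -0.03], "twist": 0}
    - {"xyz": [0, 0, -0.03], "twist": 0}
    - {"xyz": [0, 0, 0], "twist": 0}
  grip: 30

```text
time: 8.2
tool_pos: [0.6521, 0.0442, 0.3546]
eef_rot: [3.135, -0.002, 1.743]
contact_force: [0.6, -0.4, 0.4]
width: 0.026
```

```bash

python3 - <<'E'
from h import *
go(.464,.216,.12)
for c in('top','side'):
    im=bot.get_image(c); crop(c,(210,120,350,225) if c=='top' else (170,60,350,195),c+'6',im)
    for l in('mouth','guard_bar','guard_hinge','rest','foot','cage_top'):
        for r in bot.pinpoint(l,c): print(c,l,round(r['confidence'],2),toW(c,r['position']).round(4))
E
```

```text
t 8.2 tcp [0.6521 0.0442 0.3546] rot [ 1.796e+02 -1.100e-01  9.989e+01] F [ 0.6 -0.4  0.4] w 0.026 q7 0.24
tool delta [ 0.2012 -0.1575  0.2339]
top rest 0.35 [ 0.5821 -0.1976  0.0106]
side mouth 0.71 [0.5237 0.0244 0.1147]
side guard_hinge 0.92 [0.5971 0.0365 0.1538]
side rest 0.74 [0.5247 0.0223 0.126 ]
side foot 0.8 [0.5218 0.0234 0.0038]
side cage_top 0.72 [0.5253 0.0213 0.1291]
```

View pics/side6.png

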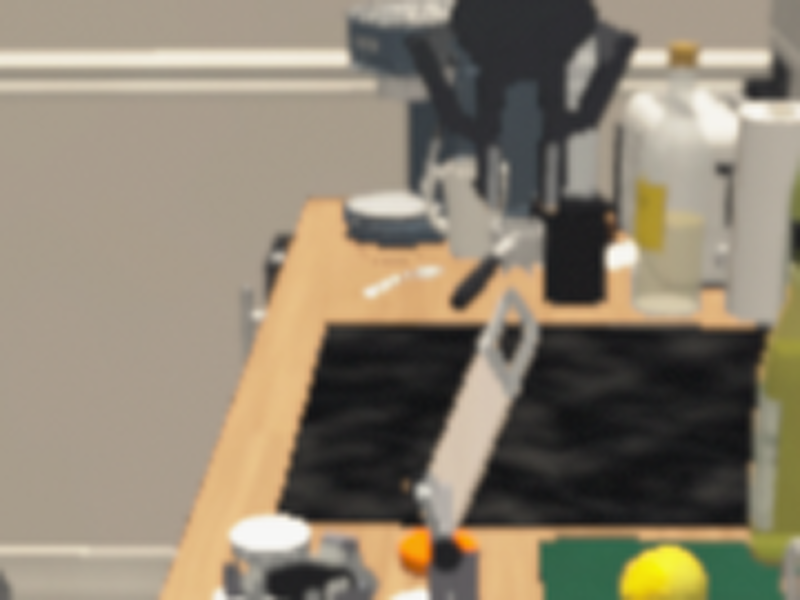

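View pics/top6.png

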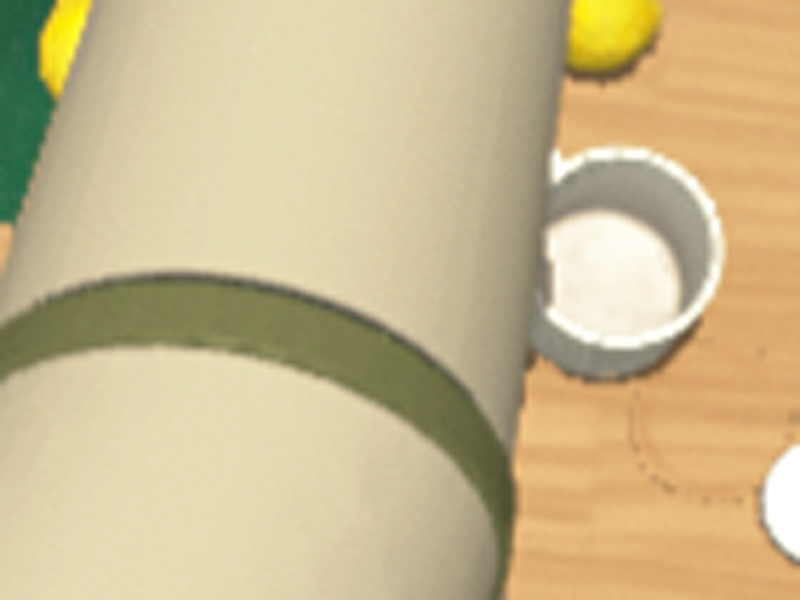

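Emit:
servo_tool:
  motion:
    - {"xyz": [0.045, -0.035, 0.0], "twist": 0}
    - {"xyz": [0.045, -0.035, 0.02], "twist": 0}
    - {"xyz": [0.045, -0.035, 0.04], "twist": 0}
    - {"xyz": [0.045, -0.035, 0.05], "twist": 0}
    - {"xyz": [0.02, -0.0175, 0.05], "twist": 0}
    - {"xyz": [0, 0, 0.05], "twist": 0}
    - {"xyz": [0, 0, 0], "twist": 0}
  grip: 100

```text
time: 9.78
tool_pos: [0.4714, 0.2088, 0.1505]
eef_rot: [3.134, -0.003, 1.744]
contact_force: [0.4, -0.6, 0.4]
width: 0.0858
```

```bash

python3 - <<'E'
from h import *
go(.464,.216,.06)
for c in('top','side'):
    im=bot.get_image(c); crop(c,(210,120,350,225) if c=='top' else (200,150,300,225),c+'7',im)
    for l in('mouth','guard_bar','guard_hinge','rest','foot','cage_top'):
        for r in bot.pinpoint(l,c): print(c,l,round(r['confidence'],2),toW(c,r['position']).round(4))
    for t in tins(c,im): 
        if .4<t[2][0]<.66:print(t)
E
```

```text
t 9.78 tcp [0.4714 0.2088 0.1505] rot [ 1.7956e+02 -1.5000e-01  9.9930e+01] F [ 0.4 -0.6  0.4] w 0.0858 q7 -0.02
tool delta [ 0.0081 -0.0068  0.0904]
top mouth 0.62 [0.5221 0.0246 0.1159]
top guard_bar 0.71 [0.656  0.0403 0.2878]
top guard_hinge 0.86 [0.5994 0.0326 0.1557]
top rest 0.8 [0.523  0.0246 0.1329]
top foot 0.6 [0.5255 0.0172 0.0137]
top cage_top 0.67 [0.5236 0.0246 0.1305]
(array([217.9, 187.6]), np.int32(373), array([0.594 , 0.1973, 0.016 ]))
(array([276.1, 212.9]), np.int32(257), array([0.5401, 0.0235, 0.016 ]))
(array([354.3, 207.5]), np.int32(382), array([ 0.581 , -0.1964,  0.016 ]))
(array([265.9, 238.3]), np.int32(359), array([0.4654, 0.0439, 0.016 ]))
side mouth 0.73 [0.5227 0.0222 0.1156]
side guard_bar 0.86 [0.654  0.0445 0.2841]
side guard_hinge 0.94 [0.6004 0.0346 0.1521]
side guard_hinge 0.65 [0.4646 0.2103 0.0069]
side rest 0.74 [0.5239 0.0202 0.1245]
side foot 0.92 [0.5188 0.0257 0.0095]
side cage_top 0.98 [0.5253 0.0215 0.1306]
side cage_top 0.21 [0.5189 0.0212 0.0067]
(array([230.2, 184. ]), np.int32(191), array([0.4675, 0.2876, 0.016 ]))
(array([260.4, 224.4]), np.int32(153), array([0.5838, 0.006 , 0.016 ]))
(array([220.2, 226. ]), np.int32(158), array([ 0.4698, -0.0076,  0.016 ]))
(array([256.2, 267.3]), np.int32(336), array([ 0.5822, -0.2043,  0.016 ]))
```

View pics/side7.png

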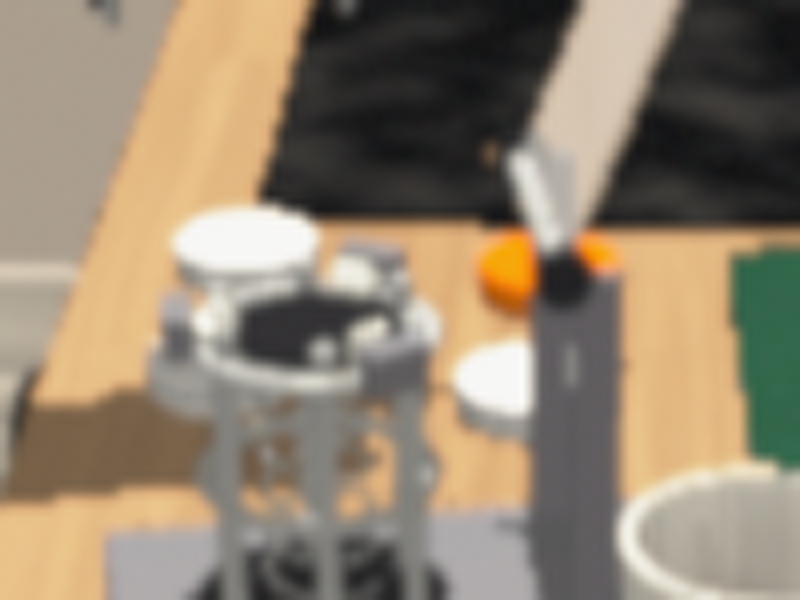

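View pics/top7.png

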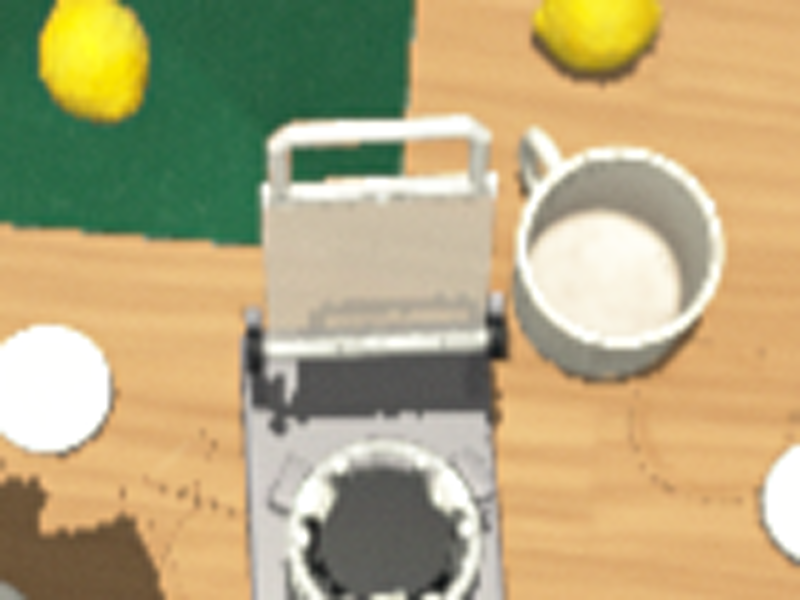

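Emit:
servo_tool:
  motion:
    - {"xyz": [0.008, -0.007, 0.03], "twist": 0}
    - {"xyz": [0, 0, 0.04], "twist": 0}
    - {"xyz": [0, 0, 0.035], "twist": 0}
    - {"xyz": [0, 0, 0], "twist": 0}
  grip: 100

```text
time: 10.98
tool_pos: [0.4672, 0.218, 0.046]
eef_rot: [3.126, -0.006, 1.744]
contact_force: [-0.3, -0.0, 0.7]
width: 0.0852
```

```bash

python3 - <<'E'
from h import *
go(.464,.216,.002)
crop('side',(180,120,280,195),'s8')
E
```

```text
t 10.97 tcp [0.4672 0.218  0.046 ] rot [179.09  -0.35  99.92] F [-0.3 -0.   0.7] w 0.0852 q7 0.05
tool delta [-0.0017 -0.0042  0.0439]
```

View pics/s8.png

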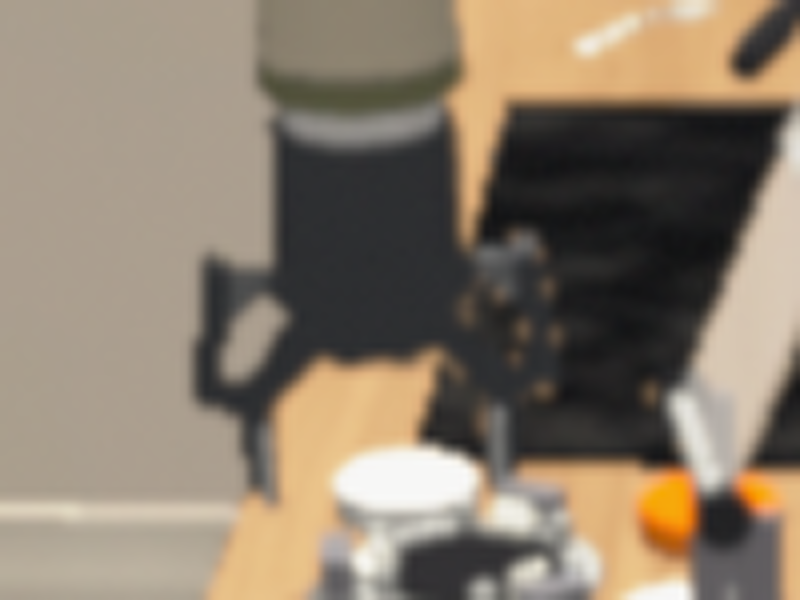

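```bash

python3 - <<'E'
from h import *
o=bot.get_obs();s=8
for P in (o['tool_pos'],[.464,.216,.016]): print((proj('side',P)-[180,120])*8)
print(tri([('side',180+407/8,120+480/8),('top',205,231.7)]))
E
```

```text
[[382.33907571 510.9206166 ]]
[[375.26947154 581.3548907 ]]
(array([0.46924989, 0.21060331, 0.06248329]), [np.float64(0.010195322432186701), np.float64(0.010195322432186474)])
```

Emit:
servo_tool:
  motion:
    - {"xyz": [-0.001, -0.003, 0.013], "twist": 0}
    - {"xyz": [0, 0, 0.013], "twist": 0}
    - {"xyz": [0, 0, 0.011], "twist": 0}
    - {"xyz": [0, 0, 0.005], "twist": 0}
    - {"xyz": [0, 0, 0], "twist": 0}

```text
time: 11.65
tool_pos: [0.4672, 0.2178, 0.0052]
eef_rot: [3.12, -0.008, 1.744]
contact_force: [-0.3, -0.6, 0.1]
width: 0.0856
```

```bash

python3 - <<'E'
from h import *
go(.464,.216,.002)
crop('side',(180,140,280,215),'s9')
crop('top',(150,180,270,270),'t9')
E
```

```text
t 11.65 tcp [0.4672 0.2178 0.0052] rot [178.75  -0.45  99.92] F [-0.3 -0.6  0.1] w 0.0856 q7 0.08
tool delta [-0.0013 -0.0035  0.0032]
```

View pics/s9.png

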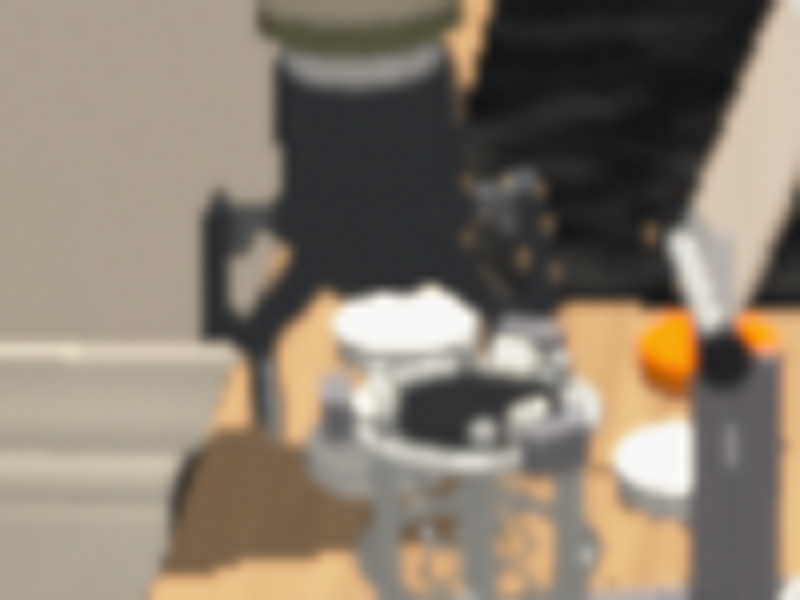

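View pics/t9.png

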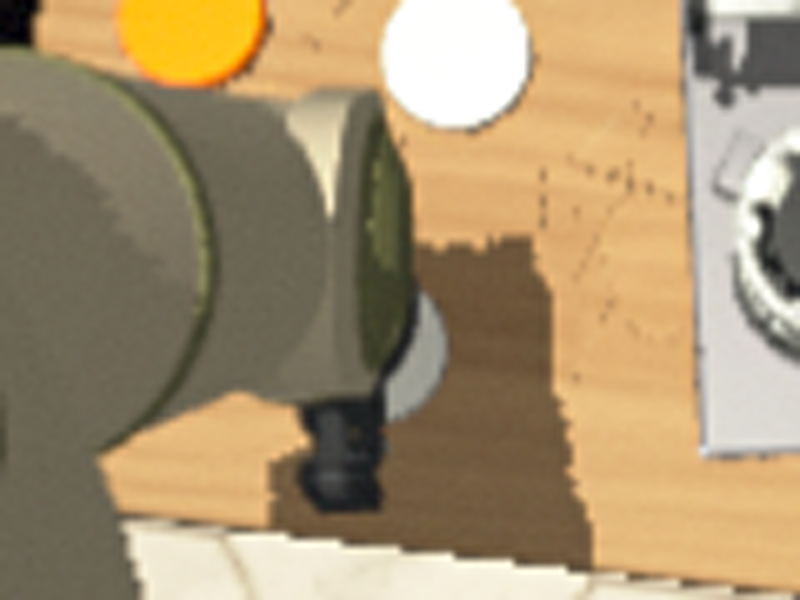

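Emit:
servo_tool:
  motion:
    - {"xyz": [-0.001, -0.003, 0.003], "twist": 0}
    - {"xyz": [0, 0, 0], "twist": 0}

```text
time: 12.0
tool_pos: [0.4645, 0.2164, 0.0028]
eef_rot: [3.119, -0.008, 1.744]
contact_force: [-0.1, 0.3, -0.1]
width: 0.0853
```

Emit:
servo_tool:
  motion:
    - {"xyz": [0, 0, 0], "twist": 0}
    - {"xyz": [0, 0, 0], "twist": 0}
    - {"xyz": [0, 0, 0], "twist": 0}
    - {"xyz": [0, 0, 0], "twist": 0}
  grip: 50
  newtons: 40

```text
time: 12.5
tool_pos: [0.4647, 0.2166, 0.004]
eef_rot: [3.118, -0.009, 1.744]
contact_force: [0.5, 0.8, -1.1]
width: 0.0616
```

Emit:
servo_tool:
  motion:
    - {"xyz": [0, 0, -0.02], "twist": 0}
    - {"xyz": [0, 0, -0.035], "twist": 0}
    - {"xyz": [0, 0, -0.04], "twist": 0}
    - {"xyz": [0, 0, -0.04], "twist": 0}
    - {"xyz": [0, 0, -0.03], "twist": 0}
    - {"xyz": [0, 0, 0], "twist": 0}

```text
time: 13.25
tool_pos: [0.4605, 0.2142, 0.1725]
eef_rot: [3.121, -0.008, 1.744]
contact_force: [-0.8, 0.5, -1.0]
width: 0.0617
```

```bash

python3 - <<'E'
from h import *
go(.523,.0235,.16)
im=bot.get_image('side')
crop('side',(180,90,280,165),'s10',im)
c=proj('side',bot.get_obs()['tool_pos']);print((c-[180,90])*8)
E
```

```text
t 13.25 tcp [0.4605 0.2142 0.1725] rot [178.8   -0.48  99.92] F [-0.8  0.5 -1. ] w 0.0617 q7 -0.03
tool delta [-0.1987  0.0285  0.0114]
[[350.03057541 468.30481592]]
```

View pics/s10.png

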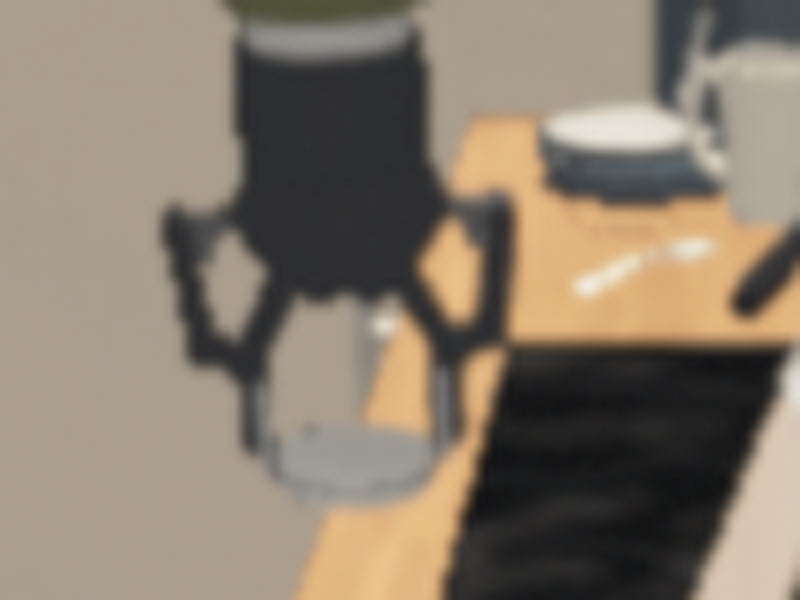

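Emit:
servo_tool:
  motion:
    - {"xyz": [-0.03, 0.0048, 0], "twist": 0}
    - {"xyz": [-0.045, 0.0065, 0], "twist": 0}
    - {"xyz": [-0.045, 0.0065, 0], "twist": 0}
    - {"xyz": [-0.045, 0.0065, 0], "twist": 0}
    - {"xyz": [-0.025, 0.003, 0], "twist": 0}
    - {"xyz": [-0.008, 0.001, 0.005], "twist": 0}
    - {"xyz": [0, 0, 0], "twist": 0}

```text
time: 14.18
tool_pos: [0.5201, 0.0201, 0.156]
eef_rot: [3.135, -0.007, 1.748]
contact_force: [-0.0, 0.4, -0.5]
width: 0.062
```

```bash

python3 - <<'E'
from h import *
go(.523,.0235,.145)
im=bot.get_image('side')
crop('side',(190,120,290,195),'s11',im)
crop('top',(220,160,340,250),'t11')
E
```

```text
t 14.18 tcp [0.5201 0.0201 0.156 ] rot [179.62  -0.42 100.16] F [-0.   0.4 -0.5] w 0.062 q7 0.36
tool delta [0.0028 0.0034 0.011 ]
```

View pics/s11.png

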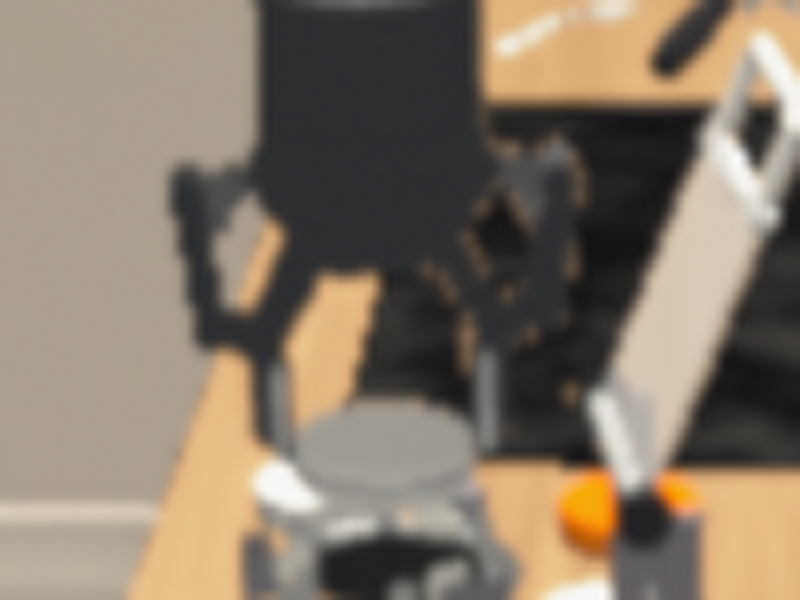

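View pics/t11.png

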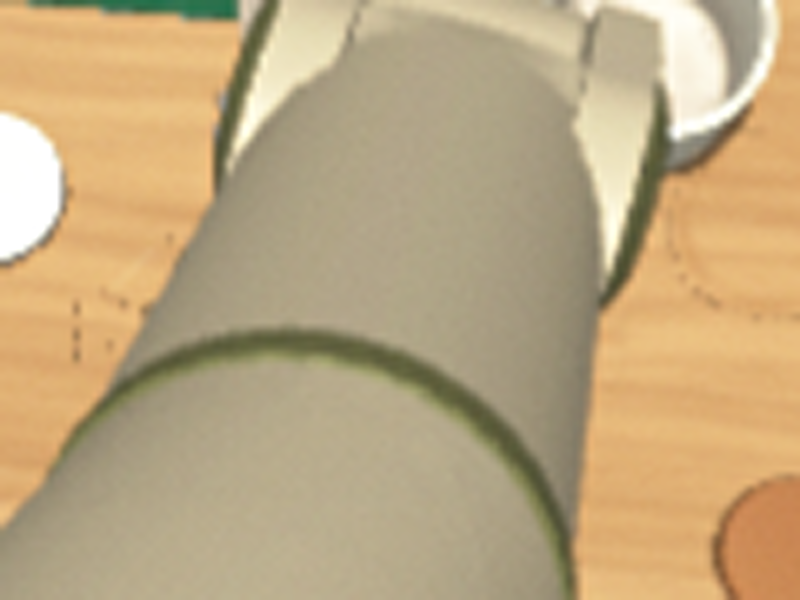

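Emit:
servo_tool:
  motion:
    - {"xyz": [0.0028, 0.0036, 0.006], "twist": 0}
    - {"xyz": [0, 0, 0.008], "twist": 0}
    - {"xyz": [0, 0, 0.007], "twist": 0}
    - {"xyz": [0, 0, 0], "twist": 0}

```text
time: 14.78
tool_pos: [0.523, 0.0283, 0.1338]
eef_rot: [3.135, -0.008, 1.755]
contact_force: [0.5, -0.3, -1.0]
width: 0.0615
```

```bash

python3 - <<'E'
from h import *
go(.523,.0235,.128)
im=bot.get_image('side')
crop('side',(190,120,290,195),'s12',im)
E
```

```text
t 14.78 tcp [0.523  0.0283 0.1338] rot [179.6   -0.48 100.56] F [ 0.5 -0.3 -1. ] w 0.0615 q7 0.37
tool delta [-0.0047 -0.0009  0.0057]
```

View pics/s12.png

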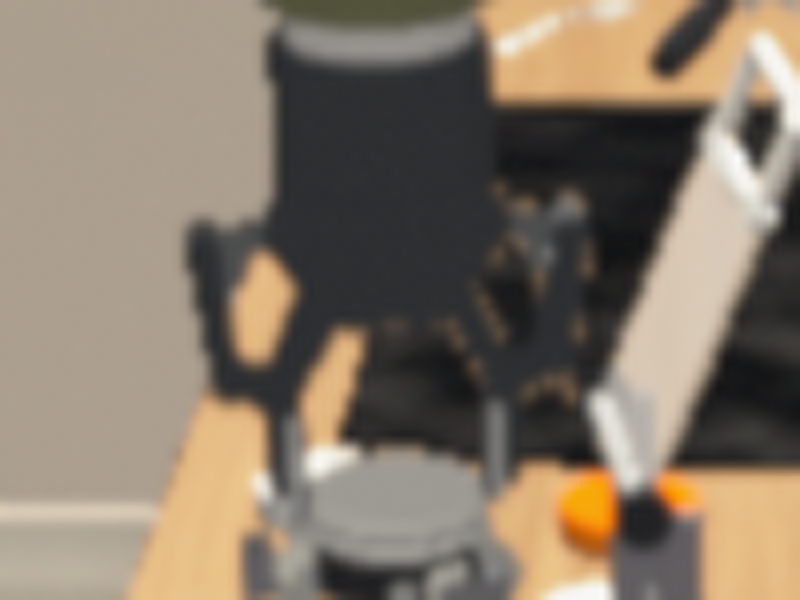

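Emit:
servo_tool:
  motion:
    - {"xyz": [-0.0045, -0.001, 0], "twist": 0.5}
    - {"xyz": [0, 0, 0.0], "twist": 0}

```text
time: 15.08
tool_pos: [0.5231, 0.023, 0.1343]
eef_rot: [3.134, -0.008, 1.745]
contact_force: [0.2, 0.1, 0.3]
width: 0.0614
```

```bash

python3 - <<'E'
from h import *
go(.523,.0235,.128)
E
```

```text
t 15.07 tcp [0.5231 0.023  0.1343] rot [179.57  -0.48  99.99] F [0.2 0.1 0.3] w 0.0614 q7 0.37
tool delta [ 0.0004 -0.      0.0063]
```

Emit:
servo_tool:
  motion:
    - {"xyz": [0.0005, 0, 0.003], "twist": 0}
    - {"xyz": [0, 0, 0.003], "twist": 0}
    - {"xyz": [0, 0, 0], "twist": 0}

```text
time: 15.45
tool_pos: [0.5228, 0.0237, 0.1282]
eef_rot: [3.134, -0.009, 1.745]
contact_force: [-1.0, -0.3, 1.5]
width: 0.0614
```

```bash

python3 - <<'E'
from h import *
go(.523,.0235,.128)
E
```

```text
t 15.45 tcp [0.5228 0.0237 0.1282] rot [179.56  -0.51  99.98] F [-1.  -0.3  1.5] w 0.0614 q7 0.38
tool delta [-0.0003  0.0001  0.0002]
```

Emit:
servo_tool:
  motion:
    - {"xyz": [0, 0, 0], "twist": 0}
    - {"xyz": [0, 0, 0], "twist": 0}
    - {"xyz": [0, 0, -0.008], "twist": 0}
    - {"xyz": [0, 0, -0.02], "twist": 0}
    - {"xyz": [0, 0, -0.02], "twist": 0}
    - {"xyz": [0, 0, 0], "twist": 0}
  grip: 100

```text
time: 16.2
tool_pos: [0.5233, 0.0228, 0.1789]
eef_rot: [3.132, -0.008, 1.744]
contact_force: [0.0, -0.3, 0.5]
width: 0.0854
```

```bash

python3 - <<'E'
from h import *
go(.523,.0235,.128)
crop('side',(190,120,290,195),'s13')
E
```

```text
t 16.2 tcp [0.5233 0.0228 0.1789] rot [179.48  -0.48  99.95] F [ 0.  -0.3  0.5] w 0.0854 q7 0.33
tool delta [ 0.0003 -0.0006  0.0509]
```

View pics/s13.png

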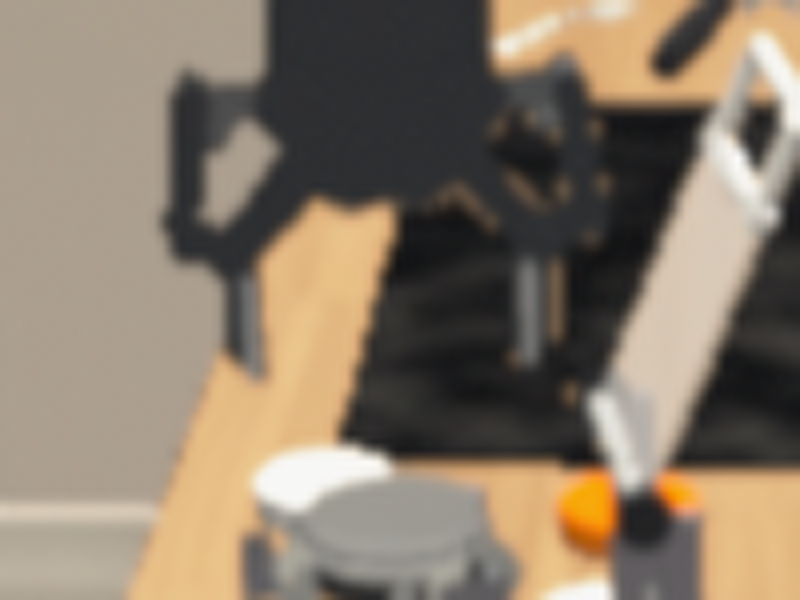

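Emit:
servo_tool:
  motion:
    - {"xyz": [0, 0, 0], "twist": 0}
    - {"xyz": [0, 0, 0], "twist": 0}
    - {"xyz": [0, 0, 0.01], "twist": 0}
    - {"xyz": [0, 0, 0.012], "twist": 0}
    - {"xyz": [0, 0, 0.008], "twist": 0}
    - {"xyz": [0, 0, 0], "twist": 0}
  grip: 0

```text
time: 17.0
tool_pos: [0.5216, 0.0232, 0.1435]
eef_rot: [3.138, -0.008, 1.745]
contact_force: [0.3, 0.3, 0.4]
width: -0.0001
```

```bash

python3 - <<'E'
from h import *
go(.523,.0235,.112)
crop('side',(190,120,290,195),'s14')
E
```

```text
t 17.0 tcp [0.5216 0.0232 0.1435] rot [179.79  -0.48  99.96] F [0.3 0.3 0.4] w -0.0001 q7 0.37
tool delta [-0.0002  0.0013  0.0315]
```

View pics/s14.png

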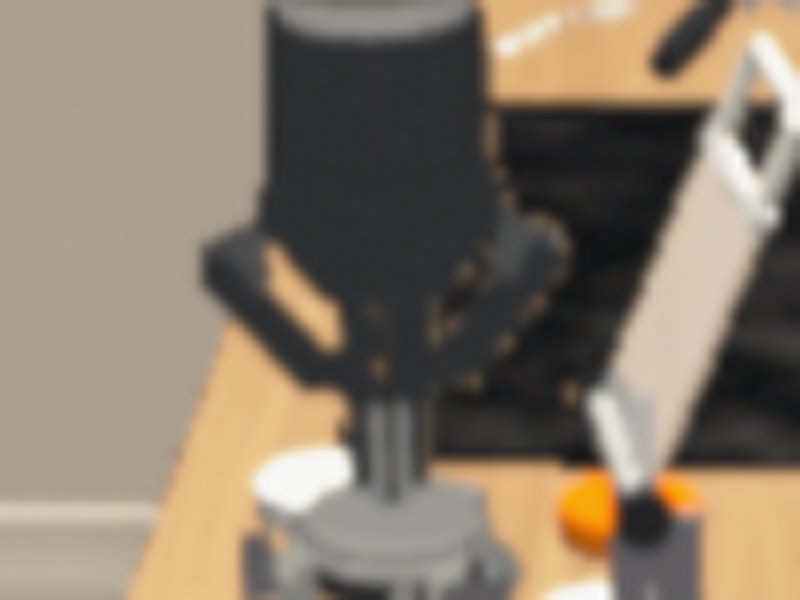

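Emit:
servo_tool:
  motion:
    - {"xyz": [0, 0.0015, 0.003], "twist": 0}
    - {"xyz": [0, 0, 0.004], "twist": 0}
    - {"xyz": [0, 0, 0.004], "twist": 0}
    - {"xyz": [0, 0, 0.004], "twist": 0}

```text
time: 17.55
tool_pos: [0.5258, 0.0235, 0.1313]
eef_rot: [3.131, -0.009, 1.744]
contact_force: [-2.4, 0.3, 5.4]
width: 0.0003
```

```bash

python3 - <<'E'
from h import *
go(.523,.0235,.112)
E
```

```text
t 17.55 tcp [0.5258 0.0235 0.1313] rot [179.41  -0.5   99.94] F [-2.4  0.3  5.4] w 0.0003 q7 0.38
tool delta [ 0.0004 -0.003   0.0192]
```

Emit:
servo_tool:
  motion:
    - {"xyz": [0, -0.002, 0.004], "twist": 0}
    - {"xyz": [0, 0, 0.004], "twist": 0}
    - {"xyz": [0, 0, 0.004], "twist": 0}

```text
time: 17.92
tool_pos: [0.5253, 0.0233, 0.1207]
eef_rot: [3.127, -0.009, 1.744]
contact_force: [-2.3, -0.7, 6.7]
width: 0.0004
```

```bash

python3 - <<'E'
from h import *
go(.523,.0235,.112)
E
```

```text
t 17.93 tcp [0.5253 0.0233 0.1207] rot [179.18  -0.52  99.93] F [-2.3 -0.7  6.7] w 0.0004 q7 0.39
tool delta [ 0.0005 -0.0024  0.0087]
```

Emit:
servo_tool:
  motion:
    - {"xyz": [0, -0.002, 0.004], "twist": 0}
    - {"xyz": [0, 0, 0.004], "twist": 0}
    - {"xyz": [0, 0, 0.003], "twist": 0}
    - {"xyz": [0, 0, 0], "twist": 0}

```text
time: 18.42
tool_pos: [0.5242, 0.0231, 0.1097]
eef_rot: [3.125, -0.009, 1.744]
contact_force: [0.8, -0.8, 3.5]
width: 0.0001
```

```bash

python3 - <<'E'
from h import *
go(.523,.0235,.112)
crop('side',(190,120,290,195),'s15')
E
```

```text
t 18.43 tcp [0.5242 0.0231 0.1097] rot [179.07  -0.52  99.93] F [ 0.8 -0.8  3.5] w 0.0001 q7 0.4
tool delta [ 0.0006 -0.0011 -0.0023]
```

View pics/s15.png

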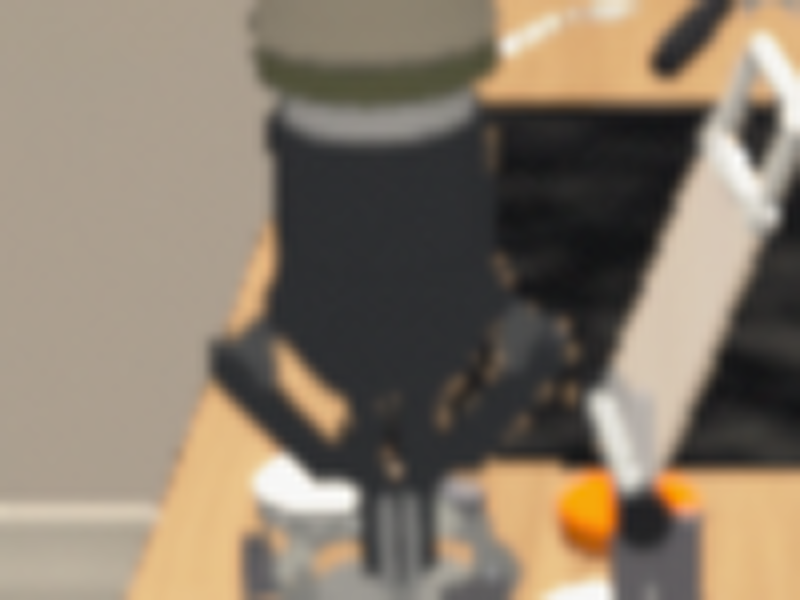

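Snapped in with 3.5 N of spring force at -8 mm. Now I raise the tool straight up and check.

Emit:
servo_tool:
  motion:
    - {"xyz": [0, 0, -0.01], "twist": 0}
    - {"xyz": [0, 0, -0.02], "twist": 0}
    - {"xyz": [0, 0, -0.03], "twist": 0}
    - {"xyz": [0, 0, -0.02], "twist": 0}
    - {"xyz": [0, 0, 0], "twist": 0}

```text
time: 19.1
tool_pos: [0.5227, 0.0222, 0.1938]
eef_rot: [3.126, -0.009, 1.744]
contact_force: [-0.2, -0.9, -0.2]
width: -0.0001
```

```bash

python3 - <<'E'
from h import *
go(.4618,.3359,.19)
im=bot.get_image('side')
crop('side',(190,120,290,195),'s16',im)
im=bot.get_image('top')
for t in tins('top',im):
        if .4<t[2][0]<.66:print(t)
E
```

```text
t 19.1 tcp [0.5227 0.0222 0.1938] rot [179.11  -0.53  99.92] F [-0.2 -0.9 -0.2] w -0.0001 q7 0.33
tool delta [ 0.3195 -0.006   0.0066]
(array([217.9, 187.6]), np.int32(373), array([0.594 , 0.1973, 0.016 ]))
(array([354.3, 207.5]), np.int32(382), array([ 0.581 , -0.1964,  0.016 ]))
(array([163. , 227.4]), np.int32(394), array([0.4618, 0.3359, 0.016 ]))
```

View pics/s16.png

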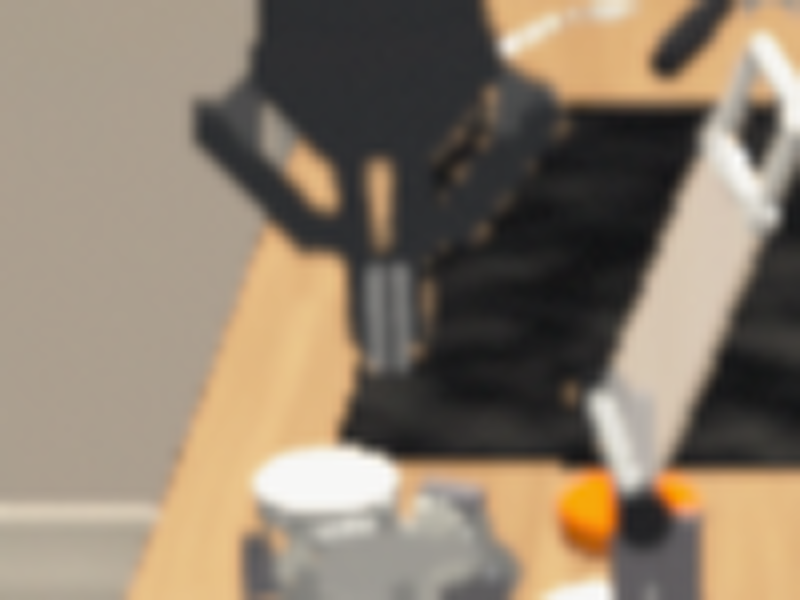

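Emit:
servo_tool:
  motion:
    - {"xyz": [0.03, -0.001, 0], "twist": 0}
    - {"xyz": [0.048, -0.001, 0], "twist": 0}
    - {"xyz": [0.048, -0.001, 0], "twist": 0}
    - {"xyz": [0.048, -0.001, 0], "twist": 0}
    - {"xyz": [0.048, -0.001, 0], "twist": 0}
    - {"xyz": [0.048, -0.001, 0.02], "twist": 0}
    - {"xyz": [0.03, 0, 0.03], "twist": 0}
    - {"xyz": [0.01, 0, 0.03], "twist": 0}
    - {"xyz": [0, 0, 0.03], "twist": 0}
    - {"xyz": [0, 0, 0.02], "twist": 0}
    - {"xyz": [0, 0, 0], "twist": 0}
  grip: 100

```text
time: 20.58
tool_pos: [0.4569, 0.3356, 0.0498]
eef_rot: [-3.141, -0.003, 1.744]
contact_force: [0.3, 0.7, -0.3]
width: 0.0854
```

```bash

python3 - <<'E'
from h import *
go(.4618,.3359,.03)
for c in('side','top'):
  im=bot.get_image(c)
  if c=='top': crop(c,(220,160,340,250),'t17',im)
  else: crop('side',(190,120,290,195),'s17',im)
  for t in tins(c,im):
        if .4<t[2][0]<.66:print(t)
E
```

```text
t 20.57 tcp [0.4569 0.3356 0.0498] rot [-1.7996e+02 -1.5000e-01  9.9900e+01] F [ 0.3  0.7 -0.3] w 0.0854 q7 -0.14
tool delta [-0.0006  0.0049  0.0198]
(array([238. , 190.1]), np.int32(303), array([0.499 , 0.2373, 0.016 ]))
(array([220.1, 226.3]), np.int32(153), array([ 0.4699, -0.0088,  0.016 ]))
(array([256.2, 267.3]), np.int32(336), array([ 0.5822, -0.2043,  0.016 ]))
(array([217.9, 187.6]), np.int32(372), array([0.5939, 0.1974, 0.016 ]))
(array([276.5, 212.8]), np.int32(712), array([0.5406, 0.0223, 0.016 ]))
(array([354.3, 207.5]), np.int32(381), array([ 0.5809, -0.1963,  0.016 ]))
(array([266.4, 238.5]), np.int32(361), array([0.465 , 0.0425, 0.016 ]))
```

View pics/t17.png

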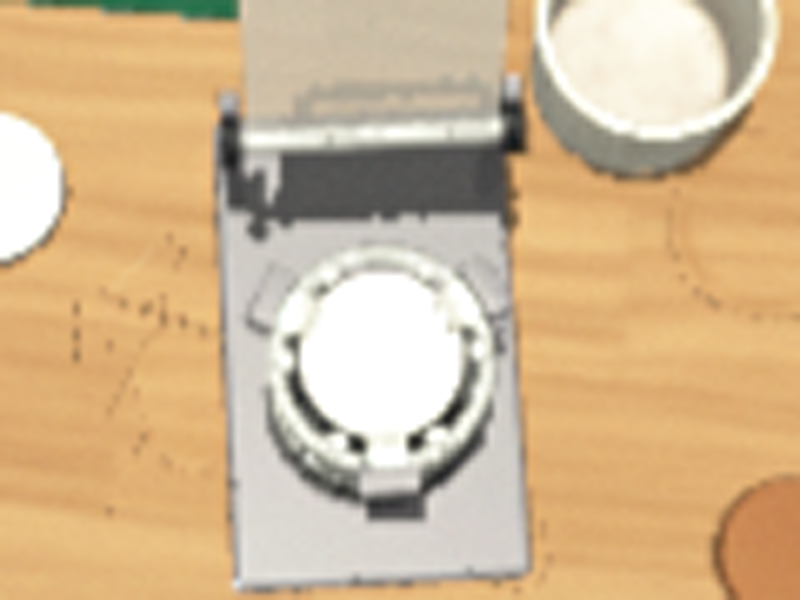

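View pics/s17.png

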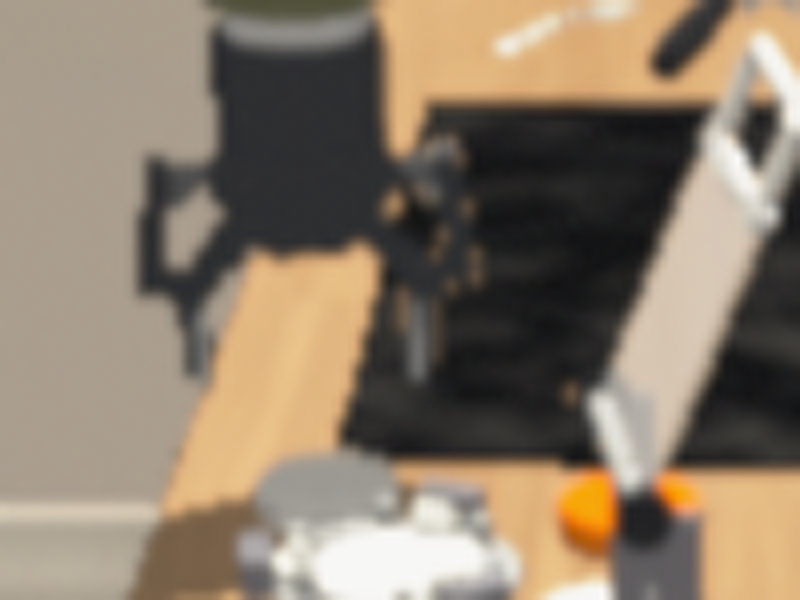

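Emit:
servo_tool:
  motion:
    - {"xyz": [-0.0005, 0.005, 0.01], "twist": 0}
    - {"xyz": [0, 0, 0.012], "twist": 0}
    - {"xyz": [0, 0, 0.012], "twist": 0}
    - {"xyz": [0, 0, 0.009], "twist": 0}
    - {"xyz": [0, 0, 0.001], "twist": 0}
    - {"xyz": [0, 0, 0], "twist": 0}

```text
time: 21.42
tool_pos: [0.4642, 0.337, 0.0061]
eef_rot: [3.138, -0.005, 1.743]
contact_force: [0.3, 0.7, -0.7]
width: 0.0852
```

```bash

python3 - <<'E'
from h import *
print(onplane('top',277.4,213.25,.118), tri([('side',190+325/8,120+487/8),('top',163,227.4)]))
go(.4618,.3359,.003)
E
```

```text
[0.52262178 0.02134545 0.118     ] (array([0.46299807, 0.33875406, 0.00527654]), [np.float64(0.0002775229729101729), np.float64(0.00027752297291025723)])
t 21.43 tcp [0.4642 0.337  0.0061] rot [179.77  -0.29  99.85] F [ 0.3  0.7 -0.7] w 0.0852 q7 -0.11
tool delta [-0.0006 -0.0026  0.0031]
```

Emit:
servo_tool:
  motion:
    - {"xyz": [0, -0.002, 0.003], "twist": 0}
    - {"xyz": [0, 0, 0], "twist": 0}

```text
time: 21.68
tool_pos: [0.4622, 0.3368, 0.0033]
eef_rot: [3.137, -0.005, 1.743]
contact_force: [-0.1, 0.3, 0.2]
width: 0.0852
```

Emit:
servo_tool:
  motion:
    - {"xyz": [0, 0, 0], "twist": 0}
    - {"xyz": [0, 0, 0], "twist": 0}
    - {"xyz": [0, 0, 0], "twist": 0}
    - {"xyz": [0, 0, 0], "twist": 0}
  grip: 50
  newtons: 40

```text
time: 22.18
tool_pos: [0.4625, 0.337, 0.0047]
eef_rot: [3.136, -0.006, 1.743]
contact_force: [0.1, -0.5, -1.9]
width: 0.0613
```

Emit:
servo_tool:
  motion:
    - {"xyz": [0, 0, -0.02], "twist": 0}
    - {"xyz": [0, 0, -0.035], "twist": 0}
    - {"xyz": [0, 0, -0.04], "twist": 0}
    - {"xyz": [0, 0, -0.04], "twist": 0}
    - {"xyz": [0, 0, -0.025], "twist": 0}
    - {"xyz": [0, 0, 0], "twist": 0}

```text
time: 22.92
tool_pos: [0.4613, 0.3356, 0.1682]
eef_rot: [3.138, -0.005, 1.743]
contact_force: [0.3, 0.2, -1.7]
width: 0.0614
```

```bash

python3 - <<'E'
from h import *
go(.523,.023,.16)
E
```

```text
t 22.93 tcp [0.4613 0.3356 0.1682] rot [179.8   -0.31  99.86] F [ 0.3  0.2 -1.7] w 0.0614 q7 -0.21
tool delta [-0.3186  0.0072  0.0065]
```

Emit:
servo_tool:
  motion:
    - {"xyz": [-0.03, 0.001, 0], "twist": 0}
    - {"xyz": [-0.048, 0.001, 0], "twist": 0}
    - {"xyz": [-0.048, 0.001, 0], "twist": 0}
    - {"xyz": [-0.048, 0.001, 0], "twist": 0}
    - {"xyz": [-0.048, 0.001, 0], "twist": 0}
    - {"xyz": [-0.042, 0.001, 0], "twist": 0}
    - {"xyz": [-0.028, 0, 0], "twist": 0}
    - {"xyz": [-0.012, 0, 0], "twist": 0}
    - {"xyz": [0, 0, 0], "twist": 0}

```text
time: 24.05
tool_pos: [0.5178, 0.0298, 0.1579]
eef_rot: [-3.135, -0.004, 1.747]
contact_force: [0.9, 1.0, -0.2]
width: 0.061
```

```bash

python3 - <<'E'
from h import *
go(.523,.023,.14)
E
```

```text
t 24.05 tcp [0.5178 0.0298 0.1579] rot [-179.63   -0.22  100.1 ] F [ 0.9  1.  -0.2] w 0.061 q7 0.33
tool delta [-0.0077  0.0041  0.0179]
```

Emit:
servo_tool:
  motion:
    - {"xyz": [-0.0077, 0.004, 0.005], "twist": 0}
    - {"xyz": [0, 0, 0.008], "twist": 0}
    - {"xyz": [0, 0, 0.005], "twist": 0}
    - {"xyz": [0, 0, 0], "twist": 0}

```text
time: 24.55
tool_pos: [0.5226, 0.0265, 0.1376]
eef_rot: [-3.134, -0.005, 1.752]
contact_force: [0.0, -0.2, -0.4]
width: 0.0614
```

```bash

python3 - <<'E'
from h import *
go(.523,.023,.129)
crop('side',(190,120,290,195),'s18')
E
```

```text
t 24.55 tcp [0.5226 0.0265 0.1376] rot [-179.55   -0.29  100.41] F [ 0.  -0.2 -0.4] w 0.0614 q7 0.36
tool delta [-0.0035 -0.0002  0.0086]
```

View pics/s18.png

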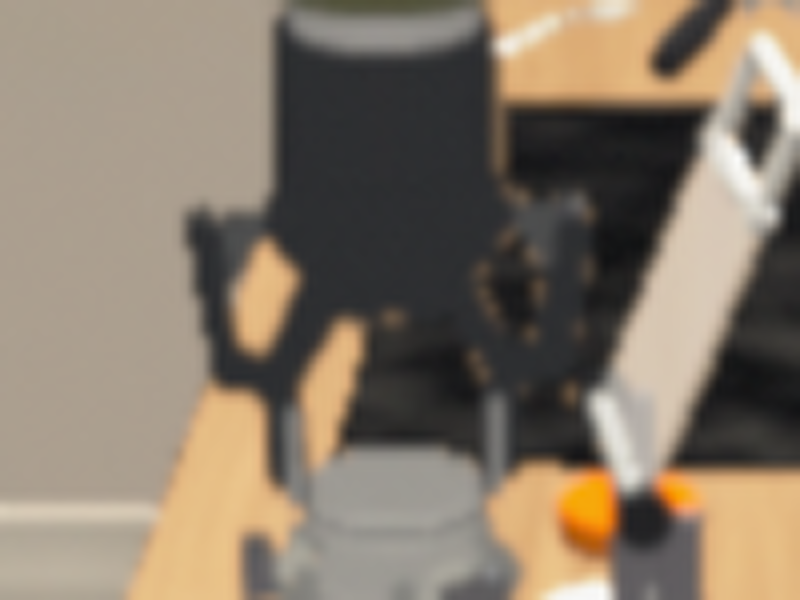

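Emit:
servo_tool:
  motion:
    - {"xyz": [-0.0035, 0, 0.002], "twist": 0.5}
    - {"xyz": [0, 0, 0.003], "twist": 0}
    - {"xyz": [0, 0, 0.003], "twist": 0}
    - {"xyz": [0, 0, 0], "twist": 0}

```text
time: 25.1
tool_pos: [0.5232, 0.0235, 0.1297]
eef_rot: [-3.134, -0.006, 1.744]
contact_force: [-1.3, 1.3, 0.5]
width: 0.0612
```

```bash

python3 - <<'E'
from h import *
go(.523,.023,.1285)
E
```

```text
t 25.1 tcp [0.5232 0.0235 0.1297] rot [-179.57   -0.33   99.9 ] F [-1.3  1.3  0.5] w 0.0612 q7 0.36
tool delta [-0.0004 -0.0003  0.0012]
```

Emit:
servo_tool:
  motion:
    - {"xyz": [0, 0, 0.001], "twist": 0}
    - {"xyz": [0, 0, 0], "twist": 0}

```text
time: 25.35
tool_pos: [0.5228, 0.0238, 0.1287]
eef_rot: [-3.134, -0.006, 1.744]
contact_force: [-1.8, 0.9, 2.2]
width: 0.0611
```

Emit:
servo_tool:
  motion:
    - {"xyz": [0, 0, 0], "twist": 0}
    - {"xyz": [0, 0, 0], "twist": 0}
    - {"xyz": [0, 0, -0.008], "twist": 0}
    - {"xyz": [0, 0, -0.015], "twist": 0}
    - {"xyz": [0, 0, -0.015], "twist": 0}
    - {"xyz": [0, 0, 0], "twist": 0}
  grip: 100

```text
time: 26.1
tool_pos: [0.5244, 0.0228, 0.1704]
eef_rot: [-3.137, -0.005, 1.743]
contact_force: [0.1, 0.2, -0.5]
width: 0.0855
```

```bash

python3 - <<'E'
from h import *
go(.523,.023,.145)
crop('side',(190,120,290,195),'s19')
E
```

```text
t 26.1 tcp [0.5244 0.0228 0.1704] rot [-179.71   -0.29   99.87] F [ 0.1  0.2 -0.5] w 0.0855 q7 0.33
tool delta [ 0.0003 -0.0013  0.0254]
```

View pics/s19.png

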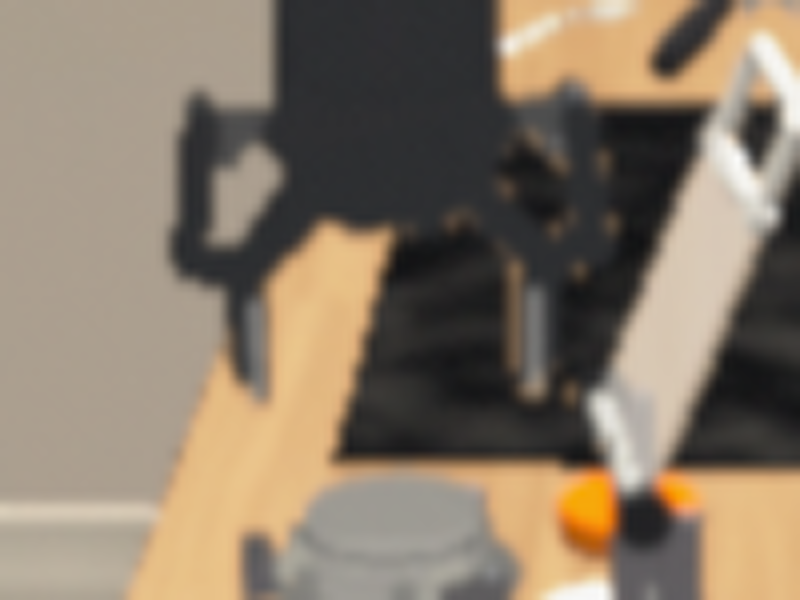

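Emit:
servo_tool:
  motion:
    - {"xyz": [0, 0, 0], "twist": 0}
    - {"xyz": [0, 0, 0], "twist": 0}
    - {"xyz": [0, -0.002, 0.01], "twist": 0}
    - {"xyz": [0, 0, 0.01], "twist": 0}
    - {"xyz": [0, 0, 0.006], "twist": 0}
    - {"xyz": [0, 0, 0], "twist": 0}
  grip: 0

```text
time: 26.9
tool_pos: [0.521, 0.0227, 0.1404]
eef_rot: [-3.133, -0.005, 1.743]
contact_force: [0.2, 0.2, 1.6]
width: -0.0003
```

```bash

python3 - <<'E'
from h import *
go(.523,.023,.112)
E
```

```text
t 26.9 tcp [0.521  0.0227 0.1404] rot [-179.52   -0.3    99.89] F [0.2 0.2 1.6] w -0.0003 q7 0.36
tool delta [-0.0002  0.0023  0.0284]
```

Emit:
servo_tool:
  motion:
    - {"xyz": [0, 0.001, 0.004], "twist": 0}
    - {"xyz": [0, 0, 0.004], "twist": 0}
    - {"xyz": [0, 0, 0.004], "twist": 0}
    - {"xyz": [0, 0, 0.004], "twist": 0}

```text
time: 27.4
tool_pos: [0.5229, 0.0229, 0.127]
eef_rot: [-3.136, -0.007, 1.743]
contact_force: [-1.9, -0.2, 7.8]
width: -0.0
```

```bash

python3 - <<'E'
from h import *
go(.523,.023,.112)
E
```

```text
t 27.4 tcp [0.5229 0.0229 0.127 ] rot [-179.71   -0.38   99.84] F [-1.9 -0.2  7.8] w -0.0 q7 0.37
tool delta [0.     0.0002 0.015 ]
```

Emit:
servo_tool:
  motion:
    - {"xyz": [0, -0.001, 0.004], "twist": 0}
    - {"xyz": [0, 0, 0.004], "twist": 0}
    - {"xyz": [0, 0, 0.004], "twist": 0}
    - {"xyz": [0, 0, 0.004], "twist": 0}
    - {"xyz": [0, 0, 0.002], "twist": 0}
    - {"xyz": [0, 0, 0], "twist": 0}

```text
time: 28.15
tool_pos: [0.523, 0.0228, 0.1099]
eef_rot: [-3.139, -0.007, 1.742]
contact_force: [-0.0, 0.0, 2.9]
width: 0.0002
```

Emit:
servo_tool:
  motion:
    - {"xyz": [0, 0, -0.01], "twist": 0}
    - {"xyz": [0, 0, -0.02], "twist": 0}
    - {"xyz": [0, 0, -0.03], "twist": 0}
    - {"xyz": [0, 0, -0.02], "twist": 0}
    - {"xyz": [0, 0, 0], "twist": 0}

```text
time: 28.78
tool_pos: [0.5233, 0.0221, 0.1939]
eef_rot: [-3.139, -0.007, 1.742]
contact_force: [-0.4, -0.2, -0.8]
width: -0.0001
```

```bash

python3 - <<'E'
from h import *
im=bot.get_image('top')
for t in tins('top',im):
        if .4<t[2][0]<.66:print(t)
go(.594,.1973,.09)
crop('side',(190,120,290,195),'s20')
E
```

```text
(array([217.9, 187.6]), np.int32(372), array([0.5939, 0.1974, 0.016 ]))
(array([354.3, 207.5]), np.int32(382), array([ 0.581 , -0.1964,  0.016 ]))
t 28.82 tcp [0.5228 0.0221 0.1931] rot [-179.8    -0.4    99.81] F [-0.1 -0.4 -0.4] w 0.0001 q7 0.31
tool delta [0.1598 0.1003 0.1039]
```

View pics/s20.png

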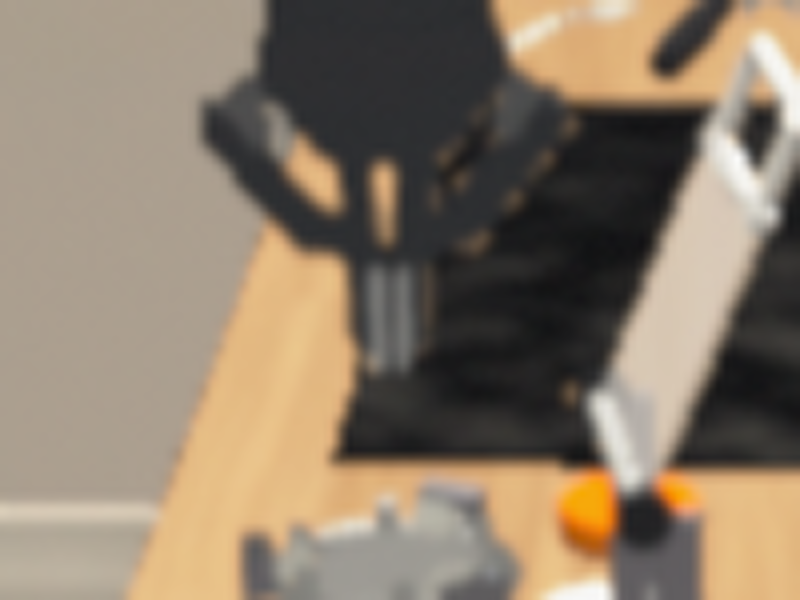

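Emit:
servo_tool:
  motion:
    - {"xyz": [0.03, 0, 0], "twist": 0}
    - {"xyz": [0.045, 0, 0], "twist": 0}
    - {"xyz": [0.045, 0.02, 0], "twist": 0}
    - {"xyz": [0.03, 0.04, 0], "twist": 0}
    - {"xyz": [0.01, 0.03, 0.02], "twist": 0}
    - {"xyz": [0, 0.01, 0.04], "twist": 0}
    - {"xyz": [0, 0, 0.045], "twist": 0}
    - {"xyz": [0, 0, 0.03], "twist": 0}
    - {"xyz": [0, 0, 0], "twist": 0}
  grip: 100

```text
time: 30.0
tool_pos: [0.5901, 0.2022, 0.044]
eef_rot: [-3.125, -0.005, 1.742]
contact_force: [0.9, -0.7, 1.1]
width: 0.0853
```

```bash

python3 - <<'E'
from h import *
for c in('side','top'):
  im=bot.get_image(c)
  if c=='top': crop(c,(220,160,340,250),'t21',im)
  else: crop('side',(190,120,290,195),'s21',im)
go(.594,.1973,.003)
E
```

```text
t 30.1 tcp [0.5917 0.2025 0.0467] rot [-179.26   -0.32   99.78] F [0.8 0.6 0.3] w 0.085 q7 0.13
tool delta [-0.0058  0.002   0.0436]
```

View pics/t21.png

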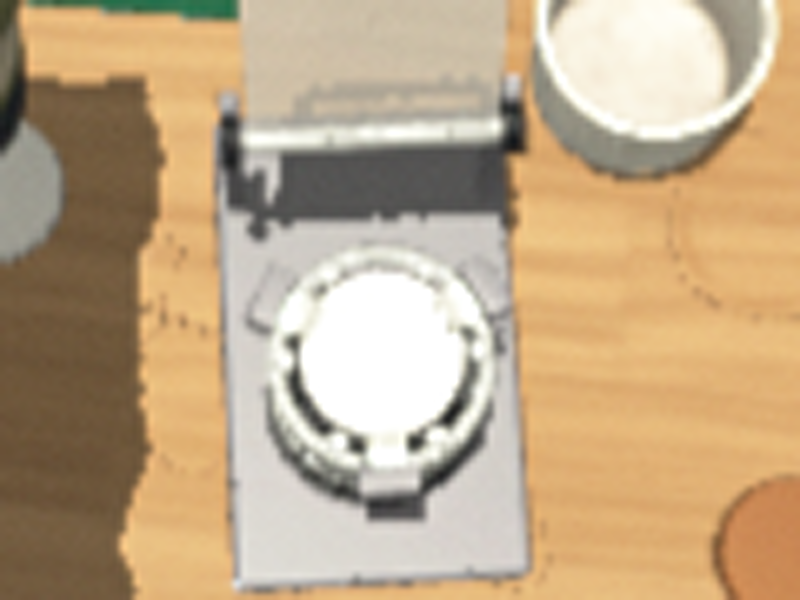

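View pics/s21.png

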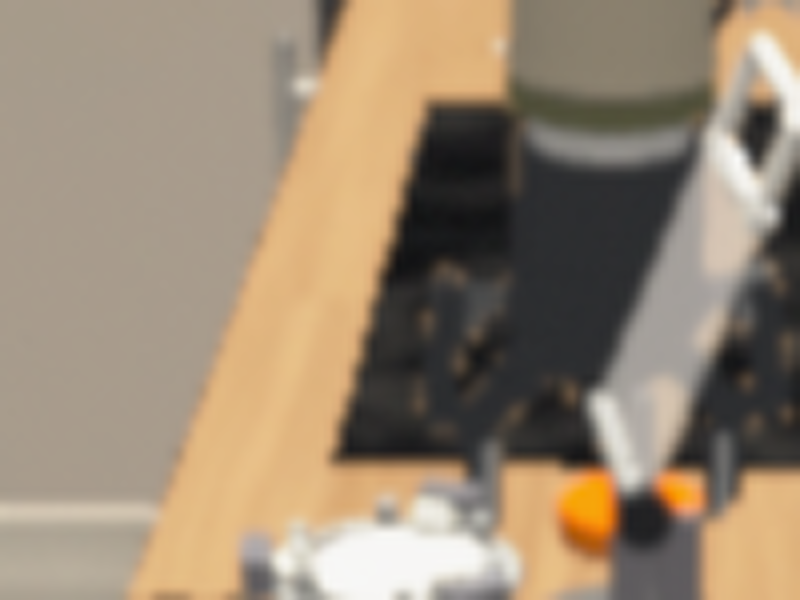

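Second tin is seated under the catches. Going down on the third.

Emit:
servo_tool:
  motion:
    - {"xyz": [-0.0055, 0.002, 0.008], "twist": 0}
    - {"xyz": [0, 0, 0.011], "twist": 0}
    - {"xyz": [0, 0, 0.011], "twist": 0}
    - {"xyz": [0, 0, 0.01], "twist": 0}
    - {"xyz": [0, 0, 0.002], "twist": 0}
    - {"xyz": [0, 0, 0], "twist": 0}

```text
time: 30.85
tool_pos: [0.5959, 0.1978, 0.0049]
eef_rot: [-3.133, -0.007, 1.741]
contact_force: [-0.0, 0.4, 0.2]
width: 0.085
```

```bash

python3 - <<'E'
from h import *
go(.594,.1973,.003)
E
```

```text
t 30.85 tcp [0.5959 0.1978 0.0049] rot [-179.53   -0.38   99.77] F [-0.   0.4  0.2] w 0.085 q7 0.16
tool delta [-0.0001 -0.002   0.0019]
```

Emit:
servo_tool:
  motion:
    - {"xyz": [0, -0.002, 0.002], "twist": 0}
    - {"xyz": [0, 0, 0], "twist": 0}

```text
time: 31.1
tool_pos: [0.5939, 0.1976, 0.0031]
eef_rot: [-3.134, -0.007, 1.742]
contact_force: [-0.1, 0.2, 0.2]
width: 0.0853
```

Emit:
servo_tool:
  motion:
    - {"xyz": [0, 0, 0], "twist": 0}
    - {"xyz": [0, 0, 0], "twist": 0}
    - {"xyz": [0, 0, 0], "twist": 0}
    - {"xyz": [0, 0, 0], "twist": 0}
  grip: 50
  newtons: 40

```text
time: 31.6
tool_pos: [0.5942, 0.1977, 0.0044]
eef_rot: [-3.135, -0.007, 1.741]
contact_force: [0.6, 0.1, -0.4]
width: 0.0613
```

Emit:
servo_tool:
  motion:
    - {"xyz": [0, 0, -0.02], "twist": 0}
    - {"xyz": [0, 0, -0.035], "twist": 0}
    - {"xyz": [0, 0, -0.04], "twist": 0}
    - {"xyz": [0, 0, -0.04], "twist": 0}
    - {"xyz": [0, 0, -0.025], "twist": 0}
    - {"xyz": [0, 0, 0], "twist": 0}

```text
time: 32.35
tool_pos: [0.5956, 0.1962, 0.175]
eef_rot: [-3.137, -0.008, 1.74]
contact_force: [-0.4, 0.1, -1.4]
width: 0.0619
```

```bash

python3 - <<'E'
from h import *
go(.523,.023,.16)
E
```

```text
t 32.35 tcp [0.5956 0.1962 0.175 ] rot [-179.72   -0.47   99.71] F [-0.4  0.1 -1.4] w 0.0619 q7 0.07
tool delta [-0.1586 -0.1007  0.0142]
```

Emit:
servo_tool:
  motion:
    - {"xyz": [0, -0.03, 0], "twist": 0}
    - {"xyz": [-0.01, -0.04, 0], "twist": 0}
    - {"xyz": [-0.03, -0.024, 0], "twist": 0}
    - {"xyz": [-0.042, -0.005, 0], "twist": 0}
    - {"xyz": [-0.042, 0, 0], "twist": 0}
    - {"xyz": [-0.024, 0, 0.005], "twist": 0}
    - {"xyz": [-0.01, 0, 0.005], "twist": 0}
    - {"xyz": [0, 0, 0], "twist": 0}
    - {"xyz": [0, 0, 0], "twist": 0}

```text
time: 33.48
tool_pos: [0.5184, 0.0213, 0.1614]
eef_rot: [-3.131, -0.009, 1.744]
contact_force: [1.3, -0.2, -0.0]
width: 0.0613
```

```bash

python3 - <<'E'
from h import *
go(.523,.023,.138)
E
```

```text
t 33.48 tcp [0.5184 0.0213 0.1614] rot [-179.41   -0.54   99.93] F [ 1.3 -0.2 -0. ] w 0.0613 q7 0.35
tool delta [0.0007 0.0051 0.0234]
```

Emit:
servo_tool:
  motion:
    - {"xyz": [0.0005, 0.005, 0.007], "twist": 0}
    - {"xyz": [0, 0, 0.01], "twist": 0}
    - {"xyz": [0, 0, 0.006], "twist": 0}
    - {"xyz": [0, 0, 0], "twist": 0}

```text
time: 33.98
tool_pos: [0.523, 0.0257, 0.1363]
eef_rot: [-3.131, -0.01, 1.748]
contact_force: [-1.1, -1.1, -1.5]
width: 0.0615
```

```bash

python3 - <<'E'
from h import *
go(.523,.023,.129)
crop('side',(190,120,290,195),'s22')
E
```

```text
t 33.98 tcp [0.523  0.0257 0.1363] rot [-179.38   -0.58  100.17] F [-1.1 -1.1 -1.5] w 0.0615 q7 0.37
tool delta [-0.0028 -0.0004  0.0073]
```

View pics/s22.png

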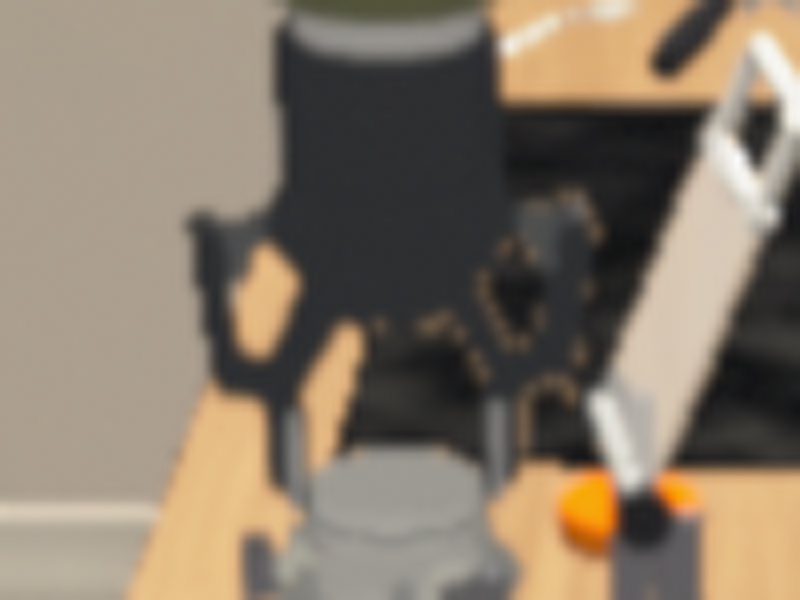

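Emit:
servo_tool:
  motion:
    - {"xyz": [-0.0028, 0, 0.002], "twist": 0.2}
    - {"xyz": [0, 0, 0.003], "twist": 0}
    - {"xyz": [0, 0, 0.0025], "twist": 0}
    - {"xyz": [0, 0, 0], "twist": 0}

```text
time: 34.52
tool_pos: [0.5234, 0.0233, 0.1291]
eef_rot: [-3.131, -0.011, 1.744]
contact_force: [-1.4, 2.4, 1.0]
width: 0.0613
```

```bash

python3 - <<'E'
from h import *
go(.523,.023,.1285)
E
```

```text
t 34.52 tcp [0.5234 0.0233 0.1291] rot [-179.41   -0.64   99.95] F [-1.4  2.4  1. ] w 0.0613 q7 0.38
tool delta [-0.0002 -0.0004  0.0006]
```

Emit:
servo_tool:
  motion:
    - {"xyz": [0, 0, 0], "twist": 0}
    - {"xyz": [0, 0, 0], "twist": 0}
    - {"xyz": [0, 0, -0.008], "twist": 0}
    - {"xyz": [0, 0, -0.015], "twist": 0}
    - {"xyz": [0, 0, -0.015], "twist": 0}
    - {"xyz": [0, 0, 0], "twist": 0}
  grip: 100

```text
time: 35.28
tool_pos: [0.5249, 0.0221, 0.1709]
eef_rot: [-3.134, -0.01, 1.744]
contact_force: [-0.7, 0.5, 0.3]
width: 0.0854
```

```bash

python3 - <<'E'
from h import *
go(.522,.023,.145)
crop('side',(190,120,290,195),'s23')
E
```

```text
t 35.27 tcp [0.5249 0.0221 0.1709] rot [-179.57   -0.58   99.91] F [-0.7  0.5  0.3] w 0.0854 q7 0.34
tool delta [ 0.0011 -0.0025  0.0259]
```

View pics/s23.png

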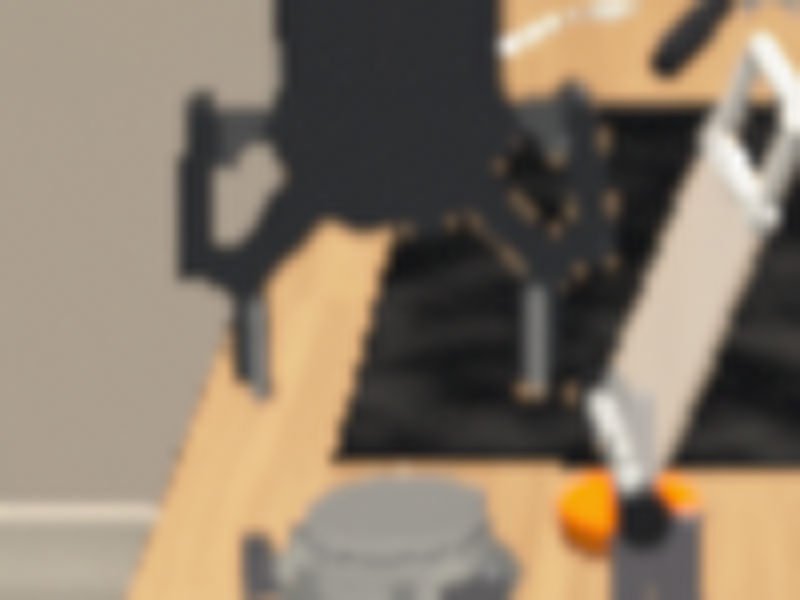

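Emit:
servo_tool:
  motion:
    - {"xyz": [0, 0, 0], "twist": 0}
    - {"xyz": [0, 0, 0], "twist": 0}
    - {"xyz": [0.001, -0.0025, 0.01], "twist": 0}
    - {"xyz": [0, 0, 0.01], "twist": 0}
    - {"xyz": [0, 0, 0.006], "twist": 0}
    - {"xyz": [0, 0, 0], "twist": 0}
  grip: 0

```text
time: 36.08
tool_pos: [0.5204, 0.0231, 0.1409]
eef_rot: [-3.13, -0.01, 1.744]
contact_force: [0.8, 0.1, 0.7]
width: 0.0002
```

Emit:
servo_tool:
  motion:
    - {"xyz": [0, 0.001, 0.004], "twist": 0}
    - {"xyz": [0, 0, 0.004], "twist": 0}
    - {"xyz": [0, 0, 0.004], "twist": 0}
    - {"xyz": [0, 0, 0.004], "twist": 0}

```text
time: 36.58
tool_pos: [0.5223, 0.0231, 0.1274]
eef_rot: [-3.133, -0.011, 1.743]
contact_force: [-2.3, 1.0, 7.2]
width: 0.0002
```

```bash

python3 - <<'E'
from h import *
go(.523,.023,.112)
E
```

```text
t 36.58 tcp [0.5223 0.0231 0.1274] rot [-179.53   -0.65   99.87] F [-2.3  1.   7.2] w 0.0002 q7 0.38
tool delta [-0.0004  0.0008  0.0154]
```

Emit:
servo_tool:
  motion:
    - {"xyz": [0, 0, 0.004], "twist": 0}
    - {"xyz": [0, 0, 0.004], "twist": 0}
    - {"xyz": [0, 0, 0.004], "twist": 0}
    - {"xyz": [0, 0, 0.004], "twist": 0}
    - {"xyz": [0, 0, 0.002], "twist": 0}
    - {"xyz": [0, 0, 0], "twist": 0}

```text
time: 37.33
tool_pos: [0.5224, 0.0231, 0.1101]
eef_rot: [-3.135, -0.012, 1.742]
contact_force: [-1.7, -0.4, 2.3]
width: -0.0002
```

Emit:
servo_tool:
  motion:
    - {"xyz": [0, 0, -0.01], "twist": 0}
    - {"xyz": [0, 0, -0.02], "twist": 0}
    - {"xyz": [0, 0, -0.03], "twist": 0}
    - {"xyz": [0, 0, -0.02], "twist": 0}
    - {"xyz": [0, 0, 0], "twist": 0}

```text
time: 37.95
tool_pos: [0.5234, 0.0221, 0.1942]
eef_rot: [-3.135, -0.012, 1.742]
contact_force: [-0.0, 0.0, -1.0]
width: 0.0004
```

```bash

python3 - <<'E'
from h import *
im=bot.get_image('top')
for t in tins('top',im):
        if .4<t[2][0]<.66:print(t)
cv2.imwrite('pics/t24.png',cv2.resize(im[:,:,::-1],(800,600)))
im=bot.get_image('side')
for t in tins('side',im):
        if .4<t[2][0]<.66:print(t)
go(.581,-.197,.19)
crop('side',(190,120,350,240),'s24',im)
E
```

```text
(array([354.3, 207.5]), np.int32(382), array([ 0.581 , -0.1964,  0.016 ]))
(array([256.2, 267.3]), np.int32(336), array([ 0.5822, -0.2043,  0.016 ]))
t 38.05 tcp [0.5226 0.0221 0.1927] rot [-179.5    -0.68   99.83] F [ 0.2  0.7 -0.2] w -0.0001 q7 0.32
tool delta [-2.259e-01  2.010e-02 -2.000e-04]
```

View pics/s24.png

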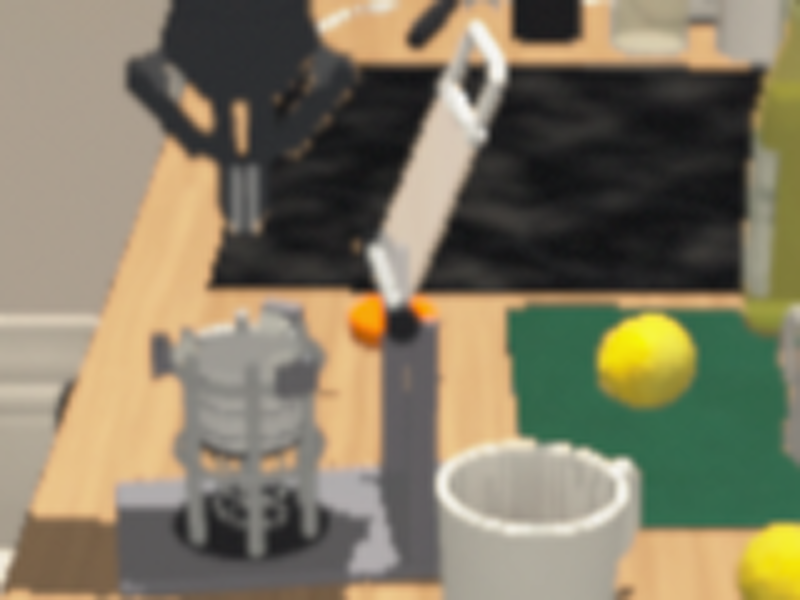

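View pics/t24.png

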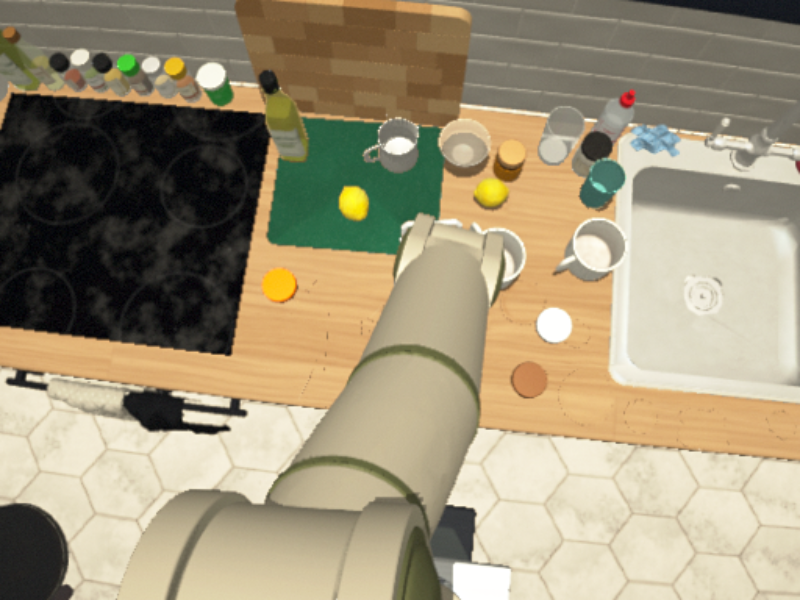

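Emit:
servo_tool:
  motion:
    - {"xyz": [-0.03, 0.003, 0], "twist": 0}
    - {"xyz": [-0.048, 0.004, 0], "twist": 0}
    - {"xyz": [-0.048, 0.004, 0], "twist": 0}
    - {"xyz": [-0.048, 0.004, 0], "twist": 0}
    - {"xyz": [-0.035, 0.003, 0], "twist": 0}
    - {"xyz": [-0.015, 0.001, 0], "twist": 0}
    - {"xyz": [0, 0, 0], "twist": 10}
    - {"xyz": [0, 0, 0], "twist": 10}
    - {"xyz": [0, 0, 0], "twist": 10}
    - {"xyz": [0, 0, 0], "twist": 10}
    - {"xyz": [0, 0, 0], "twist": 10}
    - {"xyz": [0, 0, 0], "twist": 10}
  grip: 100

```text
time: 39.55
tool_pos: [0.5765, -0.1929, 0.1776]
eef_rot: [-3.11, 0.012, 0.67]
contact_force: [0.4, 0.3, -1.1]
width: 0.0853
```

Emit:
servo_tool:
  motion:
    - {"xyz": [0, 0, 0], "twist": 10}
    - {"xyz": [0, 0, 0], "twist": 8}
    - {"xyz": [0, 0, 0], "twist": 0}

```text
time: 39.92
tool_pos: [0.5755, -0.1882, 0.175]
eef_rot: [-3.111, 0.025, 0.35]
contact_force: [-0.5, -0.3, 0.1]
width: 0.0855
```

```bash

python3 - <<'E'
from h import *
for c in('top','side'):
  im=bot.get_image(c)
  for t in tins(c,im):
    if .4<t[2][0]<.66:print(t)
  for r in bot.pinpoint('tin1_mid',c): print(r['confidence'],toW(c,r['position']).round(4))
crop('side',(190,120,350,240),'s25',im)
im=bot.get_image('top'); crop('top',(220,140,400,275),'t25',im)
go(.5815,-.198,.05)
E
```

```text
(array([234.8, 191. ]), np.int32(220), array([0.489 , 0.2297, 0.016 ]))
(array([260.5, 224.3]), np.int32(171), array([0.5842, 0.0067, 0.016 ]))
0.93 [ 0.5821 -0.1992  0.0087]
0.66 [0.5218 0.0211 0.127 ]
t 40.17 tcp [ 0.5757 -0.1896  0.1759] rot [-178.31    1.31   20.01] F [-0.3 -0.6 -0.1] w 0.0854 q7 -0.37
tool delta [0.0054 0.0135 0.1255]
```

View pics/s25.png

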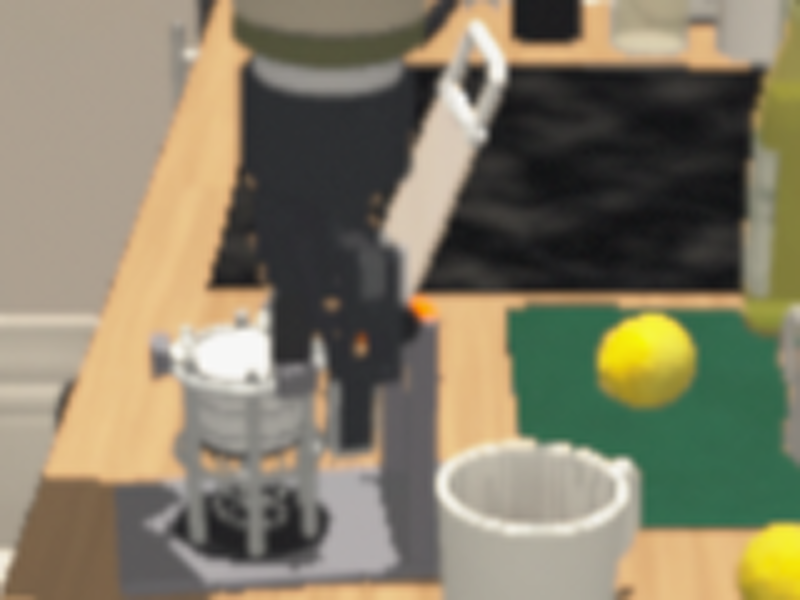

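View pics/t25.png

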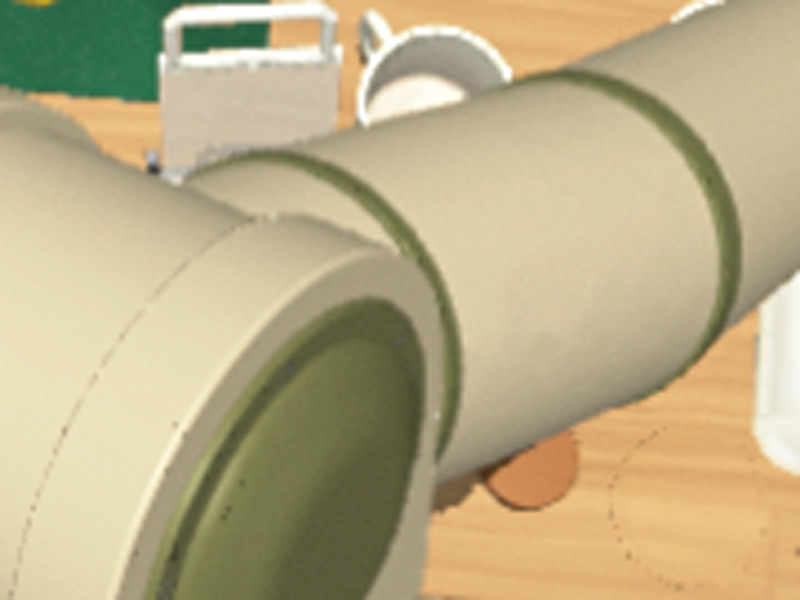

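Emit:
servo_tool:
  motion:
    - {"xyz": [0.003, 0.007, 0.015], "twist": 0}
    - {"xyz": [0.0024, 0.0065, 0.025], "twist": 0}
    - {"xyz": [0, 0, 0.03], "twist": 0}
    - {"xyz": [0, 0, 0.03], "twist": 0}
    - {"xyz": [0, 0, 0.015], "twist": 0}
    - {"xyz": [0, 0, 0], "twist": 0}

```text
time: 40.92
tool_pos: [0.583, -0.2007, 0.0539]
eef_rot: [-3.112, 0.022, 0.352]
contact_force: [-0.5, 0.2, 1.3]
width: 0.0857
```

```bash

python3 - <<'E'
from h import *
im=bot.get_image('side')
crop('side',(190,190,310,280),'s26',im)
im=bot.get_image('top'); crop('top',(280,140,400,230),'t26',im)
go(.5815,-.198,.003)
E
```

```text
t 41.02 tcp [ 0.5837 -0.2009  0.0553] rot [-178.38    1.14   20.15] F [-0.2  0.4  0.5] w 0.0857 q7 -0.24
tool delta [-0.     -0.0021  0.0524]
```

View pics/s26.png

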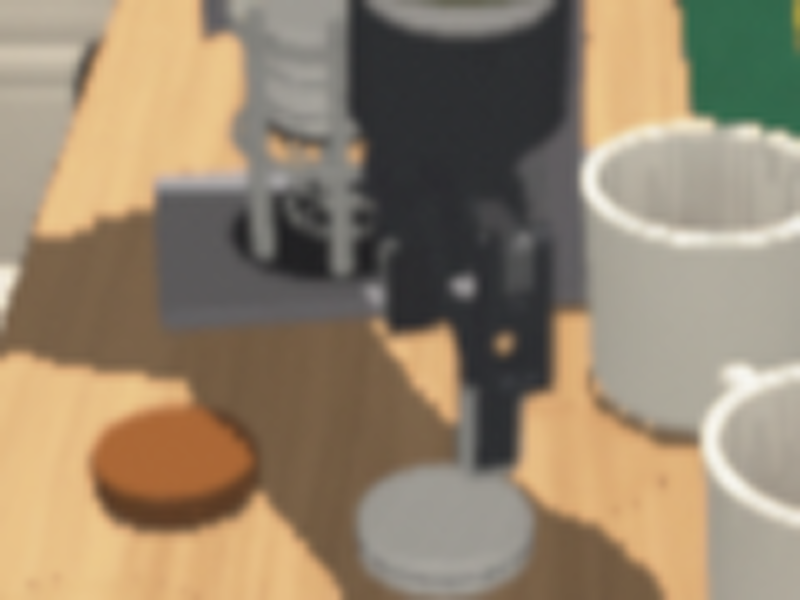

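View pics/t26.png

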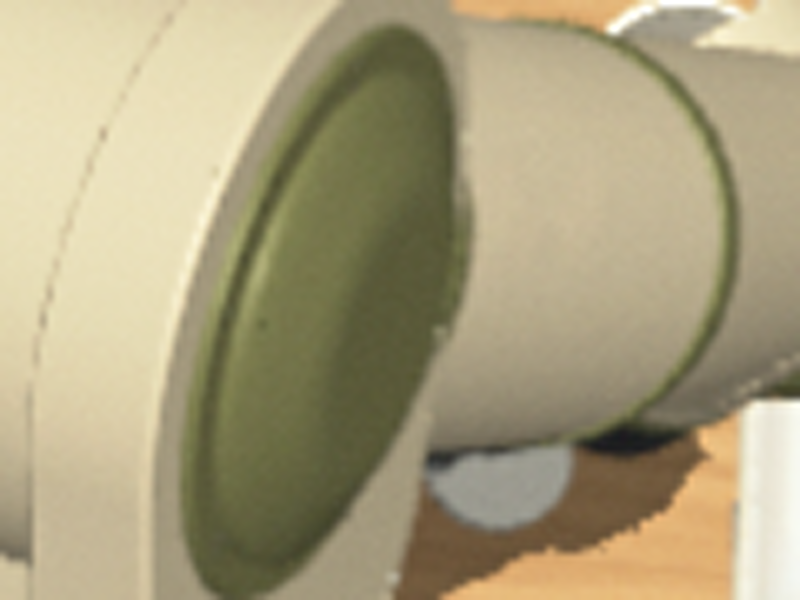

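```bash

python3 - <<'E'
from h import *
f=lambda P:(proj('side',P)-[190,190])*6.667
print(f([.5837+.017,-.2009-.047,.068]),f([.5837-.017,-.2009+.047,.068]),f([.5815,-.198,.016]),f([.5815,-.2,.016]))
E
```

```text
[[488.29236901 464.89029035]] [[405.15039502 318.66945817]] [[440.25742756 505.43407876]] [[439.98637742 508.63355419]]
```

Emit:
servo_tool:
  motion:
    - {"xyz": [-0.001, -0.001, 0.012], "twist": 0}
    - {"xyz": [0, 0, 0.014], "twist": 0}
    - {"xyz": [0, 0, 0.012], "twist": 0}
    - {"xyz": [0, 0, 0.01], "twist": 0}
    - {"xyz": [0, 0, 0.003], "twist": 0}
    - {"xyz": [0, 0, 0], "twist": 0}

```text
time: 41.78
tool_pos: [0.582, -0.1993, 0.0023]
eef_rot: [-3.115, 0.018, 0.352]
contact_force: [0.2, 0.3, -0.0]
width: 0.0853
```

```bash

python3 - <<'E'
from h import *
im=bot.get_image('side')
crop('side',(190,190,310,280),'s27',im)
go(.582,-.200,.003)
E
```

```text
t 41.83 tcp [ 0.5821 -0.1994  0.0025] rot [-178.47    1.     20.19] F [ 0.4 -0.1 -0.5] w 0.0856 q7 -0.18
tool delta [-0.0003  0.0006 -0.0005]
```

View pics/s27.png

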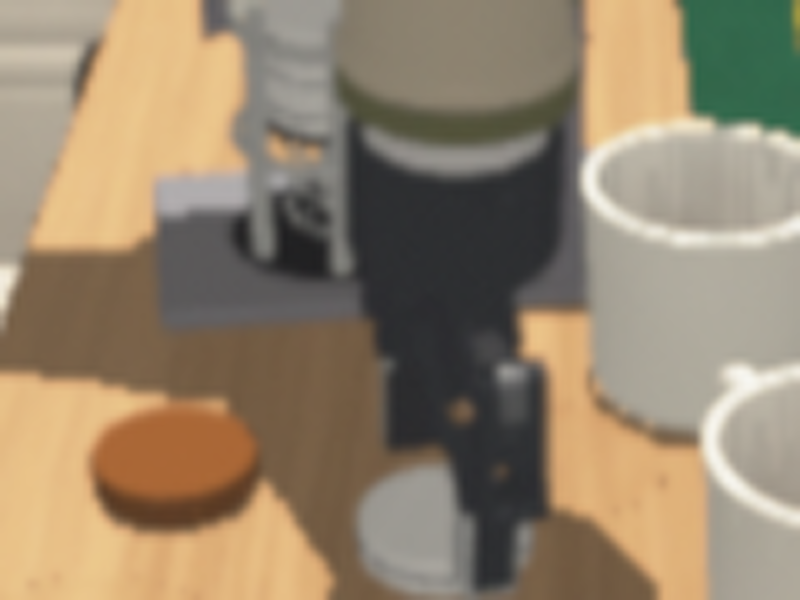

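Emit:
servo_tool:
  motion:
    - {"xyz": [0, 0, 0], "twist": 0}
    - {"xyz": [0, 0, 0], "twist": 0}
    - {"xyz": [0, 0, 0], "twist": 0}
    - {"xyz": [0, 0, 0], "twist": 0}
  grip: 50
  newtons: 40

```text
time: 42.32
tool_pos: [0.5825, -0.1993, 0.0041]
eef_rot: [-3.115, 0.016, 0.352]
contact_force: [0.4, 0.2, -1.3]
width: 0.0613
```

```bash

python3 - <<'E'
from h import *
st()
crop('side',(190,190,310,280),'s28')
E
```

```text
t 42.33 tcp [ 0.5825 -0.1993  0.0041] rot [-178.5     0.91   20.19] F [ 0.4  0.2 -1.3] w 0.0613 q7 -0.18
```

View pics/s28.png

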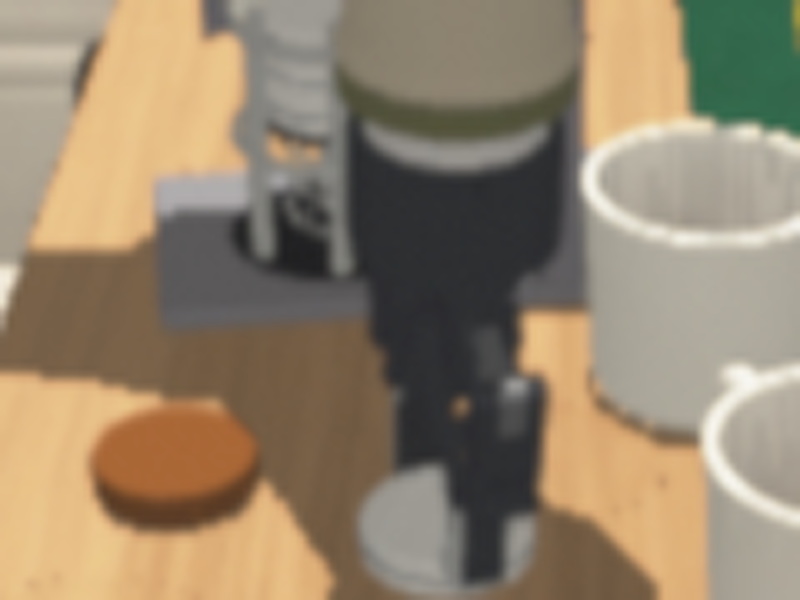

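Emit:
servo_tool:
  motion:
    - {"xyz": [0, 0, -0.02], "twist": 0}
    - {"xyz": [0, 0, -0.035], "twist": 0}
    - {"xyz": [0, 0, -0.04], "twist": 0}
    - {"xyz": [0, 0, -0.045], "twist": 0}
    - {"xyz": [0, 0, -0.025], "twist": 0}
    - {"xyz": [0, 0, 0], "twist": 0}

```text
time: 43.12
tool_pos: [0.5861, -0.2037, 0.1798]
eef_rot: [-3.117, 0.015, 0.35]
contact_force: [-0.4, -0.5, -1.5]
width: 0.061
```

```bash

python3 - <<'E'
from h import *
im=bot.get_image('side'); crop('side',(190,110,310,200),'s29',im)
go(.523,.023,.165)
E
```

```text
t 43.17 tcp [ 0.5857 -0.2033  0.1788] rot [-178.52    0.93   20.07] F [-0.2 -0.3 -1. ] w 0.0618 q7 -0.36
tool delta [ 0.019  -0.2337  0.0195]
```

View pics/s29.png

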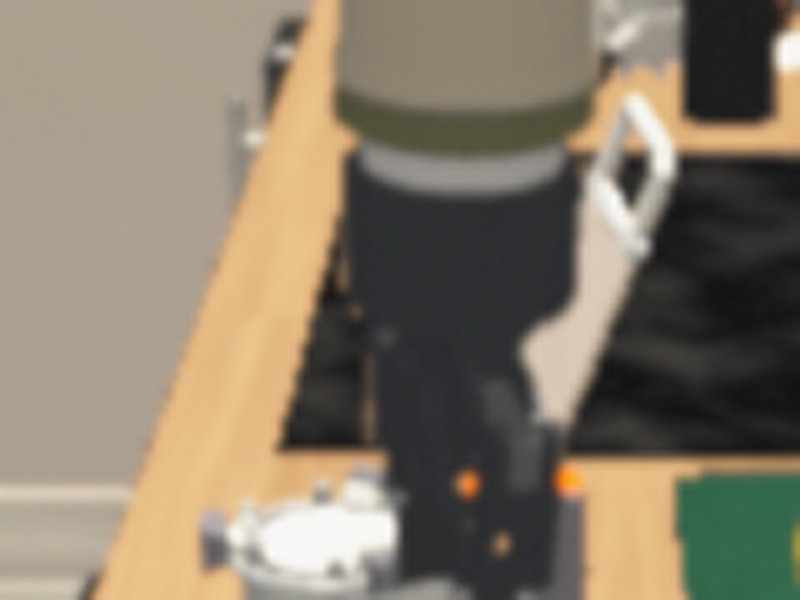

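Emit:
servo_tool:
  motion:
    - {"xyz": [0.003, -0.03, 0], "twist": 0}
    - {"xyz": [0.005, -0.048, 0], "twist": 0}
    - {"xyz": [0.005, -0.048, 0], "twist": 0}
    - {"xyz": [0.004, -0.045, 0], "twist": 0}
    - {"xyz": [0.002, -0.035, 0], "twist": 0}
    - {"xyz": [0, -0.018, 0], "twist": 0}
    - {"xyz": [0, -0.006, 0], "twist": 0}
    - {"xyz": [0, 0, 0], "twist": 0}

```text
time: 44.18
tool_pos: [0.5181, 0.0256, 0.1786]
eef_rot: [-3.114, 0.028, 0.349]
contact_force: [0.5, -0.3, -1.1]
width: 0.0612
```

```bash

python3 - <<'E'
from h import *
go(.523,.023,.14)
crop('side',(190,120,290,195),'s30')
E
```

```text
t 44.17 tcp [0.5181 0.0256 0.1786] rot [-178.41    1.59   19.97] F [ 0.5 -0.3 -1.1] w 0.0612 q7 -0.67
tool delta [0.0047 0.0052 0.0384]
```

View pics/s30.png

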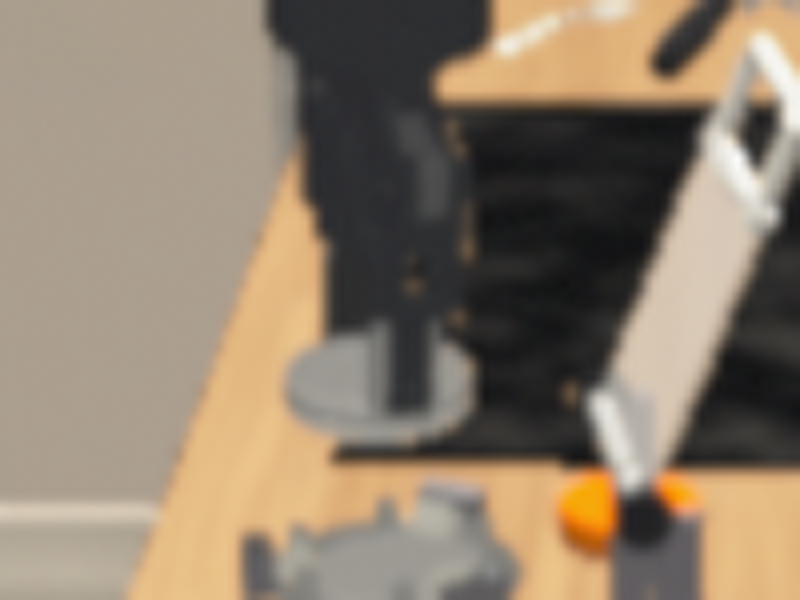

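```bash

python3 - <<'E'
from h import *
f=lambda P:(proj('side',P)-[190,120])*8
print(f([.5181,.0256,.1826]),f([.5231,.0256,.1826]))
E
```

```text
[[372.22231872 379.9417687 ]] [[386.73123868 380.09905801]]
```

Emit:
servo_tool:
  motion:
    - {"xyz": [0.0045, 0.005, 0.01], "twist": 0}
    - {"xyz": [0, 0, 0.014], "twist": 0}
    - {"xyz": [0, 0, 0.012], "twist": 0}
    - {"xyz": [0, 0, 0.003], "twist": 0}
    - {"xyz": [0, 0, 0], "twist": 0}

```text
time: 44.85
tool_pos: [0.5234, 0.0195, 0.1358]
eef_rot: [-3.115, 0.029, 0.344]
contact_force: [-0.0, 0.4, -1.2]
width: 0.0615
```

```bash

python3 - <<'E'
from h import *
go(.523,.023,.129)
crop('side',(190,120,290,195),'s31')
E
```

```text
t 44.85 tcp [0.5234 0.0195 0.1358] rot [-178.48    1.66   19.68] F [-0.   0.4 -1.2] w 0.0615 q7 -0.6
tool delta [ 0.001  -0.0032  0.0068]
```

View pics/s31.png

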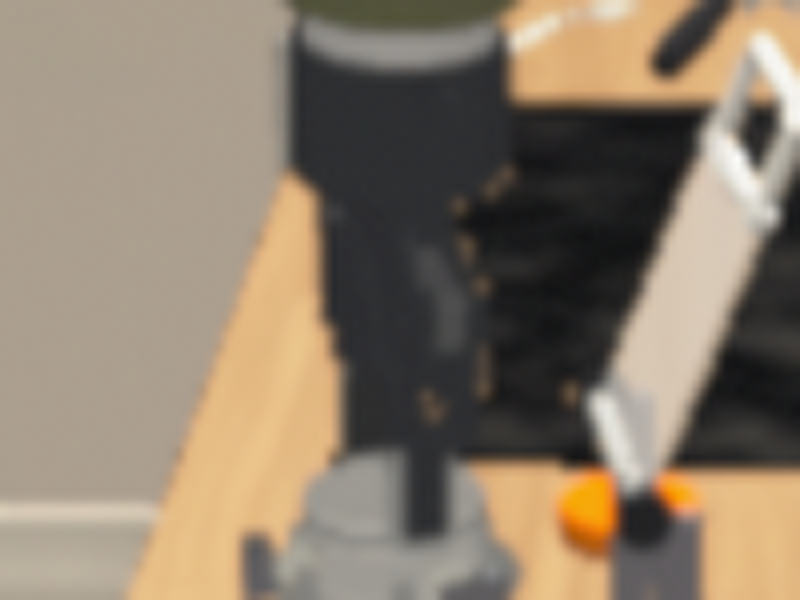

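Emit:
servo_tool:
  motion:
    - {"xyz": [0, -0.0033, 0.001], "twist": 0}
    - {"xyz": [0, 0, 0.002], "twist": 0}
    - {"xyz": [0, 0, 0.0025], "twist": 0}
    - {"xyz": [0, 0, 0], "twist": 0}

```text
time: 45.4
tool_pos: [0.5224, 0.0235, 0.1309]
eef_rot: [-3.115, 0.027, 0.345]
contact_force: [0.3, -0.6, -1.0]
width: 0.0615
```

```bash

python3 - <<'E'
from h import *
go(.523,.023,.1285)
E
```

```text
t 45.4 tcp [0.5224 0.0235 0.1309] rot [-178.48    1.56   19.74] F [ 0.3 -0.6 -1. ] w 0.0615 q7 -0.6
tool delta [0.0004 0.0007 0.0024]
```

Emit:
servo_tool:
  motion:
    - {"xyz": [0, 0.0005, 0.0015], "twist": 0}
    - {"xyz": [0, 0, 0.0015], "twist": 0}
    - {"xyz": [0, 0, 0], "twist": 0}

```text
time: 45.78
tool_pos: [0.5229, 0.0219, 0.1282]
eef_rot: [-3.116, 0.026, 0.344]
contact_force: [-1.2, -1.1, 0.8]
width: 0.0617
```

```bash

python3 - <<'E'
from h import *
go(.523,.023,.1285)
E
```

```text
t 45.77 tcp [0.5229 0.0219 0.1282] rot [-178.56    1.51   19.69] F [-1.2 -1.1  0.8] w 0.0617 q7 -0.59
tool delta [ 0.0005 -0.001  -0.0003]
```

Emit:
servo_tool:
  motion:
    - {"xyz": [0, 0, 0], "twist": 0}
    - {"xyz": [0, 0, 0], "twist": 0}
    - {"xyz": [0, 0, -0.008], "twist": 0}
    - {"xyz": [0, 0, -0.015], "twist": 0}
    - {"xyz": [0, 0, -0.015], "twist": 0}
    - {"xyz": [0, 0, 0], "twist": 0}
  grip: 100

```text
time: 46.52
tool_pos: [0.5246, 0.022, 0.1695]
eef_rot: [-3.116, 0.025, 0.344]
contact_force: [0.9, 0.8, 0.2]
width: 0.0856
```

```bash

python3 - <<'E'
from h import *
go(.522,.023,.145)
crop('side',(190,120,290,195),'s32')
E
```

```text
t 46.52 tcp [0.5246 0.022  0.1695] rot [-178.51    1.45   19.72] F [0.9 0.8 0.2] w 0.0856 q7 -0.66
tool delta [-0.0015 -0.0012  0.0246]
```

View pics/s32.png

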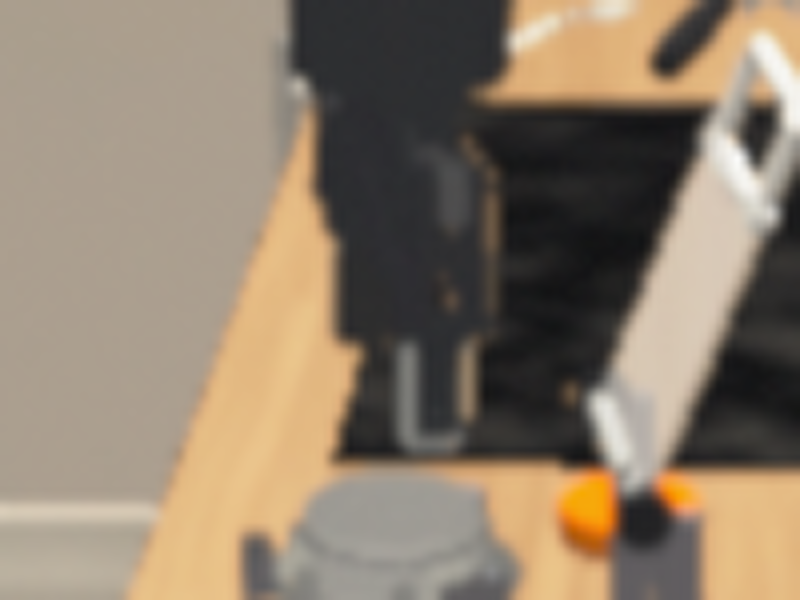

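Seated the same as the others. Now I push it in.

Emit:
servo_tool:
  motion:
    - {"xyz": [0, 0, 0], "twist": 0}
    - {"xyz": [0, 0, 0], "twist": 0}
    - {"xyz": [-0.002, -0.001, 0.01], "twist": 0}
    - {"xyz": [0, 0, 0.01], "twist": 0}
    - {"xyz": [0, 0, 0.005], "twist": 0}
    - {"xyz": [0, 0, 0], "twist": 0}
  grip: 0

```text
time: 47.32
tool_pos: [0.52, 0.023, 0.1407]
eef_rot: [-3.115, 0.029, 0.344]
contact_force: [-1.0, 0.7, 0.4]
width: -0.0002
```

```bash

python3 - <<'E'
from h import *
go(.5225,.023,.112)
E
```

```text
t 47.33 tcp [0.52   0.023  0.1407] rot [-178.46    1.65   19.73] F [-1.   0.7  0.4] w -0.0002 q7 -0.61
tool delta [0.0032 0.0016 0.0286]
```

Emit:
servo_tool:
  motion:
    - {"xyz": [0.001, 0, 0.004], "twist": 0}
    - {"xyz": [0, 0, 0.004], "twist": 0}
    - {"xyz": [0, 0, 0.004], "twist": 0}
    - {"xyz": [0, 0, 0.004], "twist": 0}

```text
time: 47.82
tool_pos: [0.5219, 0.0229, 0.1272]
eef_rot: [-3.114, 0.024, 0.343]
contact_force: [-1.5, 0.1, 7.3]
width: 0.0001
```

```bash

python3 - <<'E'
from h import *
go(.5225,.023,.112)
E
```

```text
t 47.83 tcp [0.5219 0.0229 0.1272] rot [-178.4     1.4    19.65] F [-1.5  0.1  7.3] w 0.0001 q7 -0.59
tool delta [0.001  0.0006 0.0152]
```

Emit:
servo_tool:
  motion:
    - {"xyz": [0, 0, 0.004], "twist": 0}
    - {"xyz": [0, 0, 0.004], "twist": 0}
    - {"xyz": [0, 0, 0.004], "twist": 0}
    - {"xyz": [0, 0, 0.004], "twist": 0}
    - {"xyz": [0, 0, 0.002], "twist": 0}
    - {"xyz": [0, 0, 0], "twist": 0}

```text
time: 48.58
tool_pos: [0.522, 0.023, 0.11]
eef_rot: [-3.113, 0.022, 0.342]
contact_force: [-0.6, 0.6, 2.7]
width: -0.0003
```

Emit:
servo_tool:
  motion:
    - {"xyz": [0, 0, -0.01], "twist": 0}
    - {"xyz": [0, 0, -0.02], "twist": 0}
    - {"xyz": [0, 0, -0.035], "twist": 0}
    - {"xyz": [0, 0, -0.045], "twist": 0}
    - {"xyz": [0, 0, -0.045], "twist": 0}
    - {"xyz": [0, 0, -0.04], "twist": 0}
    - {"xyz": [0, 0, -0.03], "twist": 0}
    - {"xyz": [0, 0, 0], "twist": 0}

```text
time: 49.58
tool_pos: [0.528, 0.0172, 0.345]
eef_rot: [-3.114, 0.025, 0.34]
contact_force: [0.1, 0.7, -0.2]
width: -0.0001
```

```bash

python3 - <<'E'
from h import *
st()
for c in('side','top'):
    im=bot.get_image(c)
    for l in('guard_bar','guard_hinge','tin1_mid'):
        for r in bot.pinpoint(l,c): print(c,l,round(r['confidence'],2),toW(c,r['position']).round(4))
    crop(c,(190,120,350,240) if c=='side' else (150,120,390,300),c+'33',im)
E
```

```text
t 49.58 tcp [0.528  0.0172 0.345 ] rot [-178.43    1.41   19.48] F [ 0.1  0.7 -0.2] w -0.0001 q7 -0.89
side guard_bar 0.55 [0.6548 0.0428 0.2845]
side guard_hinge 0.66 [0.6012 0.0362 0.153 ]
side tin1_mid 0.66 [0.6546 0.0389 0.2828]
side tin1_mid 0.46 [0.5227 0.022  0.1055]
```

View pics/side33.png

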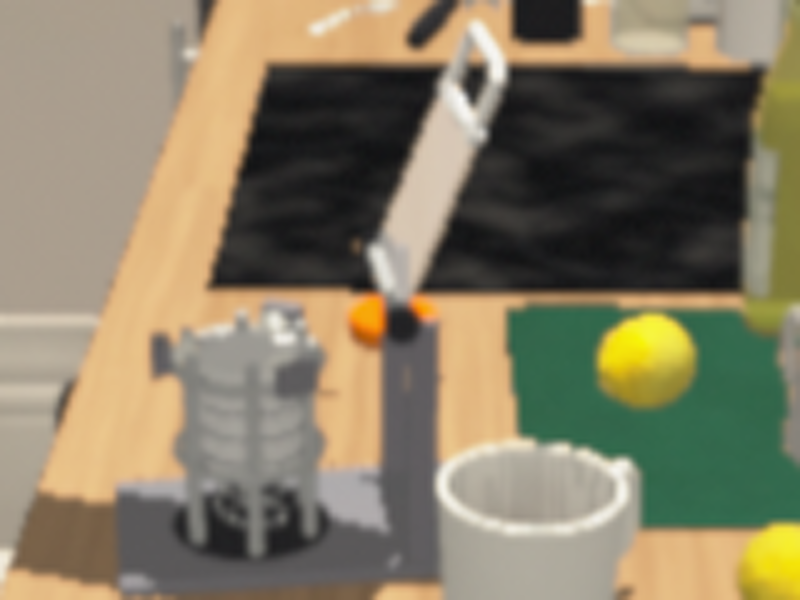

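View pics/top33.png

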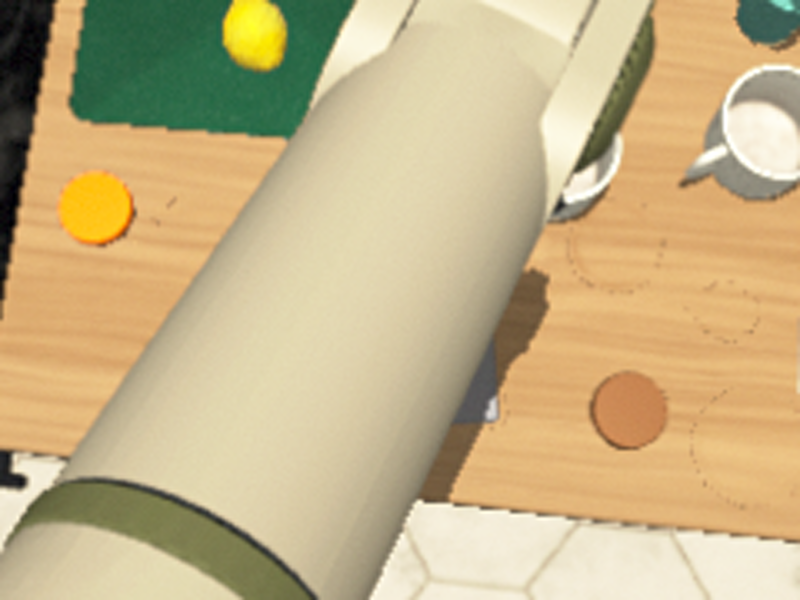

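Emit:
servo_tool:
  motion:
    - {"xyz": [0, 0, 0], "twist": -10}
    - {"xyz": [0, 0, 0], "twist": -10}
    - {"xyz": [0, 0, 0], "twist": -10}
    - {"xyz": [0, 0, 0], "twist": -10}
    - {"xyz": [0, 0, 0], "twist": -10}
    - {"xyz": [0, 0, 0], "twist": -10}
    - {"xyz": [0, 0, 0], "twist": -10}
    - {"xyz": [0, 0, -0.005], "twist": -10}
    - {"xyz": [0, 0, -0.005], "twist": 0}
    - {"xyz": [0, 0, 0], "twist": 0}
  grip: 30
  newtons: 30

```text
time: 51.22
tool_pos: [0.526, 0.0162, 0.348]
eef_rot: [-3.1, -0.021, 1.772]
contact_force: [-0.3, 0.1, -0.1]
width: 0.0258
```

```bash

python3 - <<'E'
from h import *
go(.654,.0435,.345)
E
```

```text
t 51.23 tcp [0.526  0.0162 0.348 ] rot [-177.6    -1.2   101.52] F [-0.3  0.1 -0.1] w 0.0258 q7 0.31
tool delta [ 0.0011  0.1309 -0.0025]
```

Emit:
servo_tool:
  motion:
    - {"xyz": [0, 0.025, -0.003], "twist": 1.5}
    - {"xyz": [0, 0.035, 0], "twist": 0}
    - {"xyz": [0, 0.035, 0], "twist": 0}
    - {"xyz": [0, 0.025, 0], "twist": 0}
    - {"xyz": [0, 0.01, 0], "twist": 0}
    - {"xyz": [0, 0, 0], "twist": 0}

```text
time: 51.98
tool_pos: [0.6565, 0.0401, 0.3432]
eef_rot: [-3.096, -0.019, 1.729]
contact_force: [0.1, 1.5, 0.3]
width: 0.0257
```

```bash

python3 - <<'E'
from h import *
go(.654,.0435,.271)
crop('side',(190,60,350,180),'s34')
E
```

```text
t 51.98 tcp [0.6565 0.0401 0.3432] rot [-177.37   -1.08   99.05] F [0.1 1.5 0.3] w 0.0257 q7 0.32
tool delta [0.0024 0.0014 0.0722]
```

View pics/s34.png

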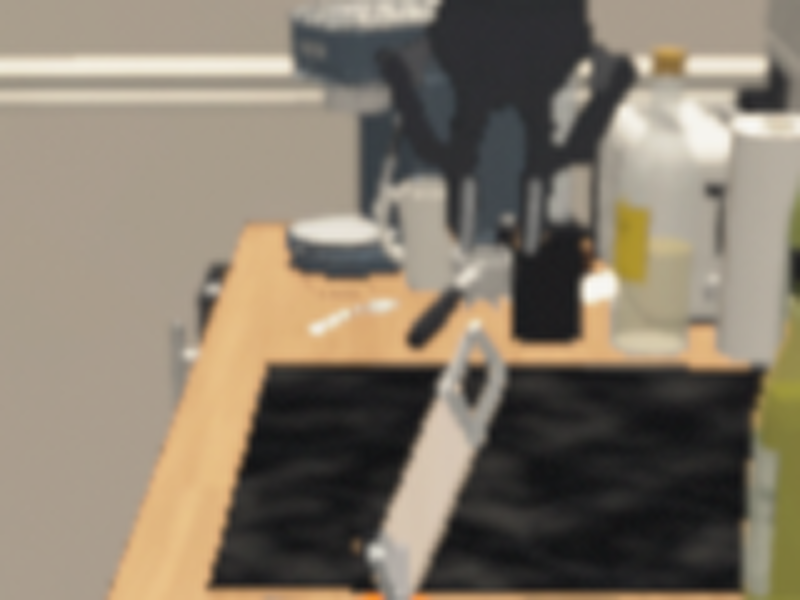

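```bash

python3 - <<'E'
from h import *
f=lambda P:(proj('side',P)-[190,60])*5
print(f([.6565,.0401,.3432]),f([.654,.0435,.289]),f([.650,.0435,.289]))
A=R.from_euler('xyz',bot.get_obs()['eef_rot']).as_matrix();print(A[:,2])
E
```

```text
[[491.72854816 243.1395441 ]] [[484.44770051 342.05559659]] [[476.92416185 342.00678775]]
[-0.04846667  0.0114693  -0.99875895]
```

Emit:
servo_tool:
  motion:
    - {"xyz": [0.002, 0.001, 0.01], "twist": 0}
    - {"xyz": [0, 0, 0.015], "twist": 0}
    - {"xyz": [0, 0, 0.018], "twist": 0}
    - {"xyz": [0, 0, 0.016], "twist": 0}
    - {"xyz": [0, 0, 0.01], "twist": 0}
    - {"xyz": [0, 0, 0], "twist": 0}

```text
time: 52.78
tool_pos: [0.6499, 0.0428, 0.27]
eef_rot: [-3.094, -0.02, 1.727]
contact_force: [0.4, 0.2, -0.5]
width: 0.026
```

```bash

python3 - <<'E'
from h import *
go(.654,.0435,.271)
crop('side',(190,60,350,180),'s35')
E
```

```text
t 52.77 tcp [0.6499 0.0428 0.27  ] rot [-177.28   -1.16   98.95] F [ 0.4  0.2 -0.5] w 0.026 q7 0.36
tool delta [ 0.0001  0.0041 -0.0012]
```

View pics/s35.png

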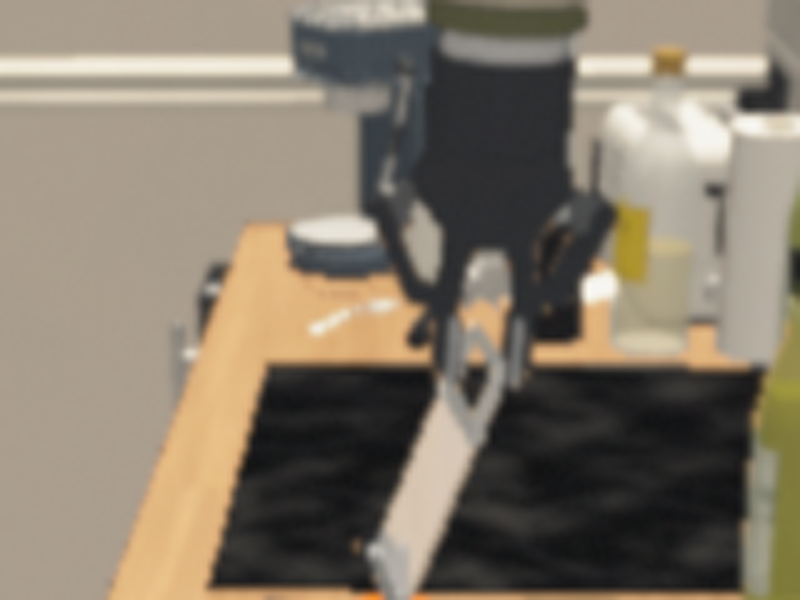

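Emit:
servo_tool:
  motion:
    - {"xyz": [0, 0.003, 0], "twist": 0}
    - {"xyz": [0, 0, 0], "twist": 0}

```text
time: 53.08
tool_pos: [0.6541, 0.0431, 0.2713]
eef_rot: [-3.097, -0.02, 1.727]
contact_force: [0.3, -0.0, -0.7]
width: 0.0255
```

Emit:
servo_tool:
  motion:
    - {"xyz": [0, 0, 0], "twist": 0}
    - {"xyz": [0, 0, 0], "twist": 0}
    - {"xyz": [0, 0, 0], "twist": 0}
    - {"xyz": [0, 0, 0], "twist": 0}
  grip: 0

```text
time: 53.58
tool_pos: [0.6542, 0.0431, 0.2717]
eef_rot: [-3.097, -0.02, 1.727]
contact_force: [-0.0, -0.2, -1.3]
width: 0.007
```

```bash

python3 - <<'E'
from h import *
arc([1.8,1.65,1.5,1.35,1.2,1.05,.9])
E
```

```text
t 53.58 tcp [0.6542 0.0431 0.2717] rot [-177.46   -1.15   98.96] F [-0.  -0.2 -1.3] w 0.007 q7 0.36
a 1.96 r 0.1467
1.8 [ 0.0017 -0.0231 -0.0035]
1.65 [-0.0003 -0.0214 -0.0024]
1.5 [-0.0004 -0.0216  0.0009]
1.35 [-0.0004 -0.0212  0.0041]
1.2 [-0.0005 -0.0203  0.0072]
1.05 [-0.0005 -0.019   0.0101]
0.9 [-0.0005 -0.0173  0.0129]
```

Emit:
servo_tool:
  motion:
    - {"xyz": [0, -0.0225, -0.006], "twist": 0}
    - {"xyz": [0, -0.0214, -0.0024], "twist": 0}
    - {"xyz": [0, -0.0216, 0.0009], "twist": 0}
    - {"xyz": [0, -0.0212, 0.0041], "twist": 0}

```text
time: 54.08
tool_pos: [0.5728, 0.0294, 0.281]
eef_rot: [-3.11, -0.018, 1.728]
contact_force: [2.8, -0.1, -0.4]
width: 0.0065
```

```bash

python3 - <<'E'
from h import *
arc([1.2,1.05,.92,.8],r=.1455)
E
```

```text
t 54.08 tcp [0.5728 0.0294 0.281 ] rot [-178.16   -1.02   99.02] F [ 2.8 -0.1 -0.4] w 0.0065 q7 0.35
a 1.385 r 0.1475
1.2 [ 0.0008 -0.0252  0.0102]
1.05 [-0.0005 -0.0194  0.01  ]
0.92 [-0.0004 -0.0154  0.0109]
0.8 [-0.0004 -0.0129  0.0118]
```

Emit:
servo_tool:
  motion:
    - {"xyz": [0, -0.0245, 0.0092], "twist": 0}
    - {"xyz": [0, -0.0194, 0.0098], "twist": 0}
    - {"xyz": [0, -0.0154, 0.0109], "twist": 0}
    - {"xyz": [0, 0, 0], "twist": 0}
    - {"xyz": [0, 0, 0], "twist": 0}

```text
time: 54.7
tool_pos: [0.5153, 0.0197, 0.2552]
eef_rot: [-3.12, -0.017, 1.728]
contact_force: [-0.1, -1.1, -1.8]
width: 0.0067
```

```bash

python3 - <<'E'
from h import *
from scipy.optimize import least_squares
arc([.785],r=.145)
o=bot.get_obs();A=R.from_euler('xyz',o['eef_rot']).as_matrix();g=o['tool_pos']-A[:,2]*.019
P=np.array([[.4615,.012,.177],[.498,.018,.2551],[.5679,.0299,.2983],[.6546,.0444,.2921],[.6533,.0433,.2907],[.572,.0296,.300],g])
u=np.array([np.cos(np.radians(9.9)),np.sin(np.radians(9.9))]); s=P[:,:2]@u
r=least_squares(lambda q:np.hypot(s-q[0],P[:,2]-q[1])-.144,[.597,.155]);print(r.x,r.fun.round(4),HINGE[:2]@u, 'ang',np.degrees(np.arctan2(g[2]-r.x[1],r.x[0]-g[:2]@u)))
for c in('side','top'):
    im=bot.get_image(c)
    for l in('guard_bar','guard_hinge'):
        for q in bot.pinpoint(l,c): print(c,l,round(q['confidence'],2),toW(c,q['position']).round(4))
    if c=='side': crop(c,(190,90,310,180),'s36',im)
E
```

```text
t 54.7 tcp [0.5153 0.0197 0.2552] rot [-178.79   -0.98   99.  ] F [-0.1 -1.1 -1.8] w 0.0067 q7 0.36
a 0.948 r 0.1468
0.785 [ 0.0005 -0.0165  0.0171]
[0.59877622 0.1582269 ] [-0.0007 -0.0011  0.0002  0.0002 -0.0016  0.001   0.0012] 0.5971175000226996 ang 53.016306104522734
side guard_bar 0.62 [0.5184 0.0217 0.2645]
side guard_hinge 0.79 [0.6003 0.0362 0.1531]
side guard_hinge 0.54 [0.5246 0.0193 0.1053]
top guard_bar 0.62 [ 0.7118 -0.2415  0.0013]
```

View pics/s36.png

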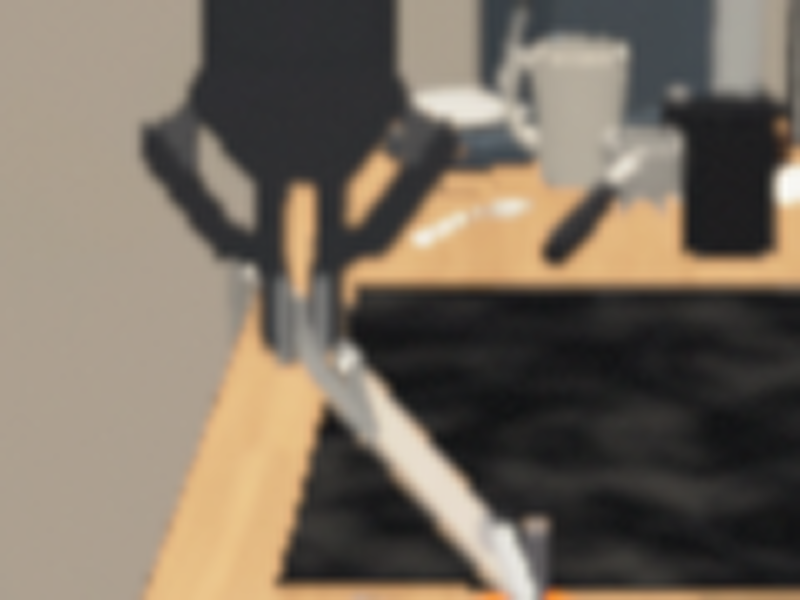

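Emit:
servo_tool:
  motion:
    - {"xyz": [0, -0.0078, 0.0062], "twist": 0}
    - {"xyz": [0, -0.0072, 0.0068], "twist": 0}
    - {"xyz": [0, 0, 0], "twist": 0}
    - {"xyz": [0, 0, 0], "twist": 0}

```text
time: 55.5
tool_pos: [0.5009, 0.0173, 0.2423]
eef_rot: [-3.124, -0.016, 1.728]
contact_force: [1.7, 0.4, 1.9]
width: 0.0065
```

```bash
cat > ang.py <<'E'
from h import *
o=st();A=R.from_euler('xyz',o['eef_rot']).as_matrix();g=o['tool_pos']-A[:,2]*.019
u=np.array([np.cos(np.radians(9.9)),np.sin(np.radians(9.9))]); x=np.array([.5988,.1582])
print('ang',np.degrees(np.arctan2(g[2]-x[1],x[0]-g[:2]@u)),np.hypot(g[2]-x[1],x[0]-g[:2]@u))
E
python3 ang.py; python3 - <<'E'
from h import *
bot.get_image('side')
for l in('guard_bar','guard_hinge'):
        for q in bot.pinpoint(l,'side'): print(l,round(q['confidence'],2),toW('side',q['position']).round(4))
E
```

```text
t 55.5 tcp [0.5009 0.0173 0.2423] rot [-178.97   -0.93   99.  ] F [1.7 0.4 1.9] w 0.0065 q7 0.37
ang 45.3006466075545 0.14501344079253897
guard_bar 0.84 [0.5028 0.0153 0.254 ]
guard_hinge 0.74 [0.6008 0.0376 0.152 ]
```

Emit:
servo_tool:
  motion:
    - {"xyz": [0, 0, 0], "twist": 0}
    - {"xyz": [0, 0, 0], "twist": 0}
    - {"xyz": [0, 0, 0], "twist": 0}
  grip: 20

```text
time: 56.02
tool_pos: [0.5003, 0.0175, 0.2422]
eef_rot: [-3.122, -0.017, 1.728]
contact_force: [0.4, -0.5, 0.0]
width: 0.0171
```

```bash
python3 - <<'E'
from h import *
st()
crop('side',(190,90,310,180),'s37')
for l in('guard_bar','guard_hinge'):
        for q in bot.pinpoint(l,'side'): print(l,round(q['confidence'],2),toW('side',q['position']).round(4))
E
```

```text
t 56.02 tcp [0.5003 0.0175 0.2422] rot [-178.88   -0.97   99.  ] F [ 0.4 -0.5  0. ] w 0.0171 q7 0.37
guard_bar 0.87 [0.5023 0.0168 0.2502]
guard_hinge 0.57 [0.6016 0.0348 0.1558]
guard_hinge 0.34 [0.5233 0.0224 0.1105]
```

View pics/s37.png

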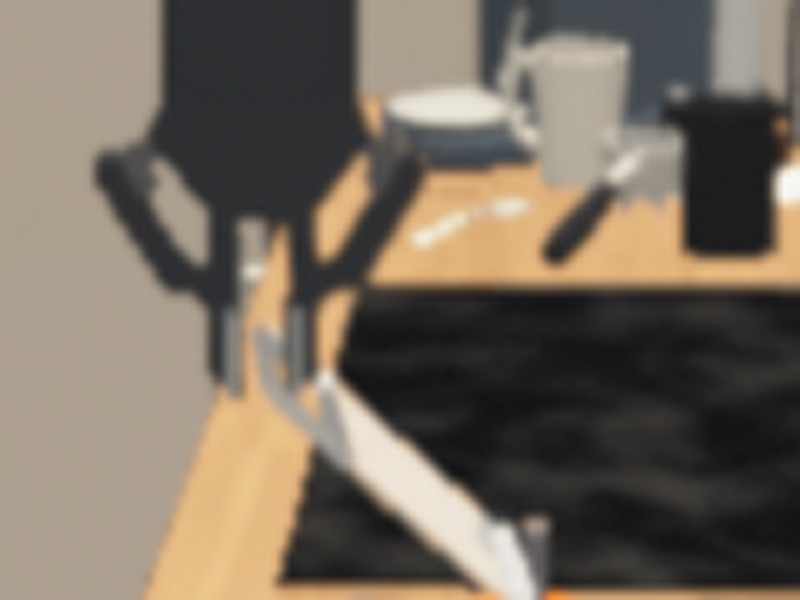

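Emit:
servo_tool:
  motion:
    - {"xyz": [0, 0, -0.008], "twist": 0}
    - {"xyz": [0, 0, -0.012], "twist": 0}
    - {"xyz": [0, 0, -0.02], "twist": 0}
    - {"xyz": [0, 0, -0.03], "twist": 0}
    - {"xyz": [0, 0, -0.03], "twist": 0}
    - {"xyz": [0.02, 0, -0.02], "twist": 0}
    - {"xyz": [0.045, 0, 0], "twist": 0}
    - {"xyz": [0.045, 0, 0], "twist": 0}
    - {"xyz": [0.045, 0, 0], "twist": 0}
    - {"xyz": [0.045, 0, 0], "twist": 0}
    - {"xyz": [0.03, 0, 0], "twist": 0}
    - {"xyz": [0, 0, 0], "twist": 0}

```text
time: 57.68
tool_pos: [0.4677, 0.2477, 0.381]
eef_rot: [-3.132, -0.019, 1.723]
contact_force: [-0.4, -0.5, -0.6]
width: 0.0173
```

```bash
python3 - <<'E'
from h import *
st()
for c in ('side','top'):
  im=bot.get_image(c)
  crop(c,(190,110,350,230) if c=='side' else (150,120,400,300),c+'38',im)
  for l in('guard_bar','guard_hinge','mug_a'):
        for q in bot.pinpoint(l,c): print(l,round(q['confidence'],2),toW(c,q['position']).round(4))
E
```

```text
t 57.67 tcp [0.4677 0.2477 0.381 ] rot [-179.43   -1.11   98.72] F [-0.4 -0.5 -0.6] w 0.0173 q7 -0.24
guard_bar 0.96 [0.5003 0.0158 0.2492]
guard_bar 0.36 [ 0.7133 -0.2365 -0.0025]
guard_hinge 0.8 [0.5992 0.0367 0.1555]
mug_a 0.91 [ 0.6908 -0.0645 -0.0018]
mug_a 0.65 [ 0.7143 -0.2366 -0.0031]
guard_bar 0.91 [0.5035 0.0192 0.2571]
guard_hinge 0.97 [0.5995 0.0304 0.16  ]
mug_a 0.81 [ 6.839e-01 -6.490e-02  6.000e-04]
mug_a 0.57 [ 0.7142 -0.243   0.0021]
```

View pics/side38.png

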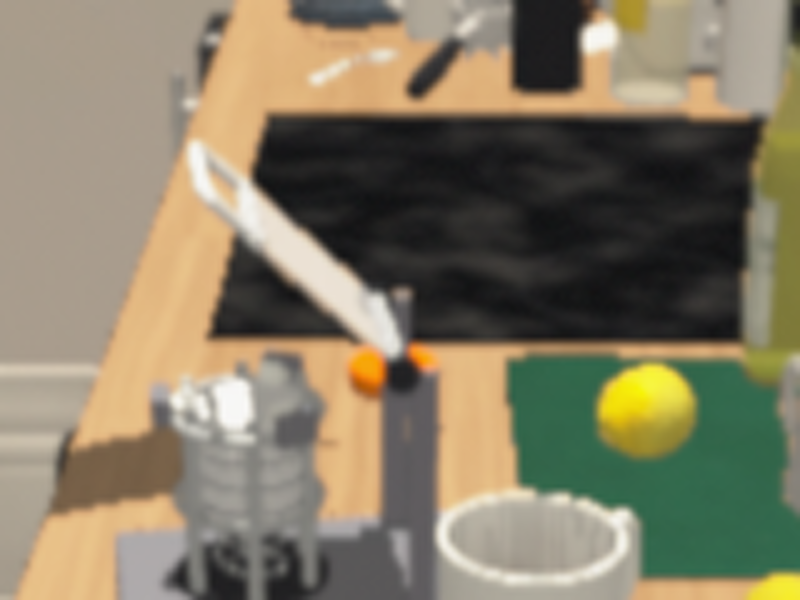

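View pics/top38.png

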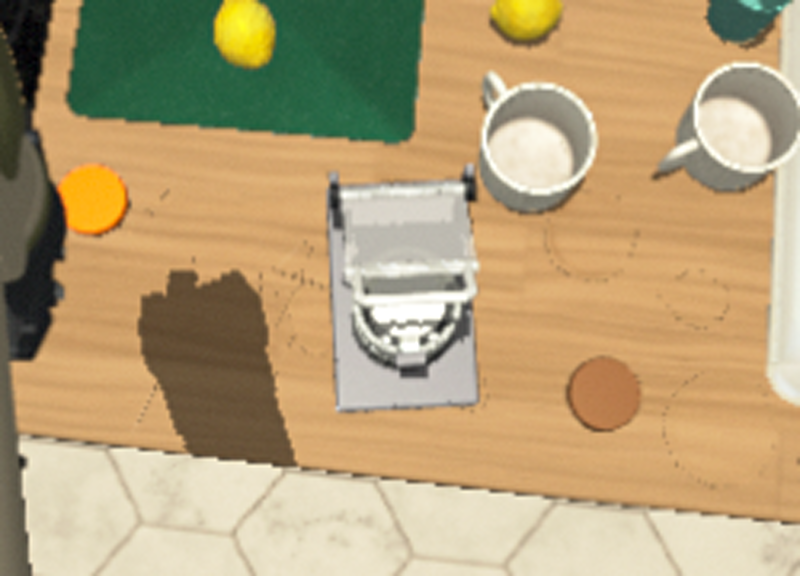

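```bash
python3 - <<'E'
from h import *
x,e=tri([('side',190+198/5,110+170/5),('top',150+414/3.2,120+296/3.2)]);print(x,e)
u=np.array([np.cos(np.radians(9.9)),np.sin(np.radians(9.9))])
print(np.degrees(np.arctan2(x[2]-.155,(HINGE[:2]-x[:2])@u)))
E
```

```text
[0.5022531  0.01938875 0.25230076] [np.float64(0.00024103816926105266), np.float64(0.0002410381692611158)]
44.50120770610622
```

Triangulation gives 44.5°, close to the 45.3° from the arm's own kinematics, so I'm handing the job in.

```bash
python3 -c "
from plant import bot
print(bot.finish_job())"
```

```text
the job is handed in; nothing more can be done
None
```

The job is done and handed in, with the robot clear of everything at about 58 s. The hand-in reported no verdict.

- **Guard opening:** I swung it back to about 1.95 rad, just short of its 2.0 stop, and it stayed there while I loaded.
- **Tins:** Four white tins were out on the worktop. I left the orange and brown look-alikes alone. Each tin was laid in the mouth and pushed to about 8 mm below the catches. The force peaked at about 8 N in the readings, which I took only every few rows, and fell to about 3 N at the bottom.
- **Tin checks:** The side picture shows four tins stacked in the cage, with no white tin left on the worktop. I confirmed the lid under the catches from above for the first two tins. For the third and fourth I had only the side view and the force drop.
- **Guard at 45°:** I let it go there and it stands by itself. The checks on its angle disagreed slightly: arm kinematics 45.3°, my two-view triangulation 44.5°, and the network points 42.9° (side) and 45.2° (top).
- **Mugs:** Both stand where they were, within measuring error.
- **Disturbances:** I saw no tin knocked aside, and the grip did not slip at any reading. The tool tilted by up to about 3° during the moves, with no visible effect.

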